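Line up plated blocks and run the measuring carriage over them

TASK

Stand every plated block that lies on the bench on the bed of the measuring stage, in front of the fence, then push the row up flush and straight against the fence with the straightedge. Once they are lined up, draw the lock, slide the measuring carriage all the way across the row to its far stop and back to its parked place, and push the lock fully home again. At the end the blocks still stand flush along the fence and the straightedge lies wholly on its rubber mat; leave everything else on the bench where it is.

Things in the scene. Friction and masses are not known exactly. Their poses are not given: they have to be found in the camera images.
- stage: the measuring stage, fixed: a dark steel bed 6 mm thick lying on the bench, spanning x -0.100 to 0.090 and y -0.265 to 0.245 in its own frame. Origin on the bench under it; x points away from the robot, towards the fence, y runs along the row. A narrow part of the bed at y 0.145 to 0.215 reaches forward to x = -0.155 and carries the lock
- fence_mid (a point): middle of the fence's front face (stage x = 0.045, y = -0.0275). The fence is an aluminium bar along stage y, 305 mm long (y -0.180 to 0.125), 12 mm thick, top 32 mm above the bench. A block flush against it has its centre at stage x = 0.018. The row may lie anywhere along it, each block wholly beside it; where along it and the spacing are free
- carriage (a joint): travel (m) of the white arch-shaped carriage along stage -y: 0 parked (centre at stage y = 0.18, held by the lock), 0.40 at the far stop. 60 mm wide in y, straddles row and fence: front leg at stage x -0.036 to -0.026, beam underside 60 mm and top 86 mm above the bench. It strikes a block standing over 17 mm off the fence. About 2 N of friction, stays where left
- carriage_handle (a point): centre of the carriage's black upright handle, a plate 44 mm (stage x) by 14 mm (stage y), from 86 to 132 mm above the bench (this point 109 mm up): pinch it across its 14 mm, along stage y
- lock (a joint): travel (m) of the steel lock bolt along stage -x (towards the robot): 0 fully home, its rounded nose between the two prongs of the carriage's front leg; 0.03 fully drawn. The carriage is free once it is drawn 0.025 or more. About 2 N of friction, stays where left; goes home only with the carriage parked (within about 3 mm)
- lock_tab (a point): upper middle of the bolt's black upright tab, 12 mm (stage x) by 32 mm (stage y), from 20 to 70 mm above the bench (this point 52 mm up): pinch it along stage x
- ruler_mid (a point): the straightedge: aluminium bar 220 mm long (its x), 30 mm wide (its y), 20 mm high, with a grey grip rib on top of its middle, 60 mm (x) by 12 mm (y), from 20 to 62 mm above the bar's underside. This point is in the rib, 31 mm above the underside, at mid length. 0.3 kg
- mat: the straightedge's black rubber mat, fixed: 270 mm (its x) by 80 mm (its y), 3 mm thick, origin under its centre on the bench. The straightedge starts on it, lengthwise
- block1_mid (a point): plated steel block 54 mm (its x) by 40 mm (its y) by 32 mm high, with a 22 mm boss 8 mm high on top; this point is at the block's centre, 16 mm above its underside. About 0.3 kg. All blocks are alike; starts loose on the bench; two to four are there (None: absent)
- block2_mid (a point): plated steel block 54 mm (its x) by 40 mm (its y) by 32 mm high, with a 22 mm boss 8 mm high on top; this point is at the block's centre, 16 mm above its underside. About 0.3 kg. All blocks are alike; starts loose on the bench; two to four are there (None: absent)
- block3_mid (a point): plated steel block 54 mm (its x) by 40 mm (its y) by 32 mm high, with a 22 mm boss 8 mm high on top; this point is at the block's centre, 16 mm above its underside. About 0.3 kg. All blocks are alike; starts loose on the bench; two to four are there (None: absent)
- block4_mid (a point): plated steel block 54 mm (its x) by 40 mm (its y) by 32 mm high, with a 22 mm boss 8 mm high on top; this point is at the block's centre, 16 mm above its underside. About 0.3 kg. All blocks are alike; starts loose on the bench; two to four are there (None: absent)
- spray: bystander to be left alone: white plastic bottle, 64 mm across, 170 mm tall; origin at its underside
- tape: bystander to be left alone: cardboard tape ring, 90 mm across, 30 mm high; origin at its underside
- carton: bystander to be left alone: carton 100 x 140 x 70 mm; origin at its underside
- mug: bystander to be left alone: white mug, 80 mm across, 95 mm tall; origin at its underside
- brush: bystander to be left alone: hand brush lying on the bench
- jar: bystander to be left alone: clear jar, 70 mm across, 90 mm tall; origin at its underside
- part_box: bystander to be left alone: small carton 120 x 80 x 60 mm; origin at its underside

How it is judged:
On the way, in this order (a step that is already met when the one before it is completed fails the run):
1. all blocks stand on the bed flush against the fence while the straightedge presses on one of them, the carriage still parked and locked (x of block1_mid in the frame of stage between 0.012 and 0.024 m and y of block1_mid in the frame of stage between -0.162 and 0.107 m and z of each of block1_mid, block2_mid, block3_mid, block4_mid in the frame of stage below 0.028 m and angle between the x axis of each of block1_mid, block2_mid, block3_mid, block4_mid and the x axis of stage, either way round below 0.08 rad and angle between each of block1_mid, block2_mid, block3_mid, block4_mid's own z axis and vertical below 0.08 rad and x of block2_mid in the frame of stage between 0.012 and 0.024 m and y of block2_mid in the frame of stage between -0.162 and 0.107 m and x of block3_mid in the frame of stage between 0.012 and 0.024 m and y of block3_mid in the frame of stage between -0.162 and 0.107 m and x of block4_mid in the frame of stage between 0.012 and 0.024 m and y of block4_mid in the frame of stage between -0.162 and 0.107 m and (contact force between ruler and block1 above 0.2 N or contact force between ruler and block2 above 0.2 N or contact force between ruler and block3 above 0.2 N or contact force between ruler and block4 above 0.2 N) and value of joint each of lock, carriage below 0.01 m), for 0.05 s.
2. the lock is drawn, the carriage still parked (value of joint lock above 0.02 m and value of joint carriage below 0.02 m), for 0.05 s.
3. the carriage reaches the far stop (value of joint carriage above 0.39 m), for 0.1 s.
4. the carriage is back at its parked place (value of joint carriage below 0.008 m), for 0.1 s.
5. the lock is fully home (value of joint lock below 0.005 m and value of joint carriage below 0.008 m), for 0.1 s.
At the end, for the whole second after the job is handed in: all blocks at rest on the bed within 6 mm of flush, 0.08 rad of square, wholly beside the fence; carriage parked within 8 mm, lock home within 5 mm; straightedge upright, wholly on its mat (centre within 25 mm each way, 0.25 rad) (all of step 5 and x of block1_mid in the frame of stage between 0.012 and 0.024 m and y of block1_mid in the frame of stage between -0.162 and 0.107 m and z of each of block1_mid, block2_mid, block3_mid, block4_mid in the frame of stage below 0.028 m and angle between the x axis of each of block1_mid, block2_mid, block3_mid, block4_mid and the x axis of stage, either way round below 0.08 rad and angle between each of block1_mid, block2_mid, block3_mid, block4_mid's own z axis and vertical below 0.08 rad and x of block2_mid in the frame of stage between 0.012 and 0.024 m and y of block2_mid in the frame of stage between -0.162 and 0.107 m and x of block3_mid in the frame of stage between 0.012 and 0.024 m and y of block3_mid in the frame of stage between -0.162 and 0.107 m and x of block4_mid in the frame of stage between 0.012 and 0.024 m and y of block4_mid in the frame of stage between -0.162 and 0.107 m and x of ruler_mid in the frame of mat between -0.025 and 0.025 m and y of ruler_mid in the frame of mat between -0.025 and 0.025 m and height (world z) of ruler_mid below 0.039 m and angle between ruler_mid's own z axis and vertical below 0.1 rad and angle between the x axis of ruler_mid and the x axis of mat, either way round below 0.25 rad and linear speed of each of block1, block2, block3, block4, ruler below 0.01 m/s); the robot touches nothing.
It fails at once if a bystander is moved more than 30 mm (distance of any of spray, tape, carton, mug, brush, jar, part_box from where it was at the start of the episode above 0.03 m).
Of block1, block2, block3, block4 only 2 to 4 are there at a start; the rules pass over those that are not, and their reading is None.
At some moment in a run one of block1, block2, block3, block4 may be knocked a few centimetres aside while the robot is not near it.
It also fails if it takes over 210 s, if anything falls off the work surface, if the arm or the gripper's body presses on something with over 40 N, if the wrist force passes 120 N, or if a joint passes its speed limit or range.

ROBOT

A 6-joint arm with a two-finger parallel gripper is mounted at the origin on the work surface. World frame = base frame: x ahead of the robot, y to its left, z up, the work surface at z = 0. Lengths are in m, angles in rad, forces in N, time in s.
With the tool pointing down it reaches from about 0.275 to 0.875 m from the base axis. Payload 12.5 kg.
Tool frame: the origin (TCP) lies midway between the tips of the shut fingers; the grasp point (between the pads) lies 19 mm behind it; z points along the fingers, y is the line along which they close (so a half turn about z gives the same grasp; the last joint's range is limited). The gripper opens to 85 mm and grips with 20 to 120 N. Pads are 22 mm wide; open, the fingers measure 114 mm over their backs; the gripper's body (76 mm by 85 mm) begins 54 mm behind the grasp point. The pads swing forward as they close: fully open they stand 13 mm farther back than shut.
Start: joints at [-1.232, 0.351, 1.652, -0, 1.139, -0.085], TCP at [0.226, -0.501, 0.231] pointing down, gripper open.
Joint ranges: [-2.75, 2.75], [-0.79, 2.1], [0.01, 2.65], [-1.57, 4.71], [0.07, 3.14], [-2.87, 2.87]. Speed limits (rad/s): [2.22, 2.22, 2.79, 3.14, 3.14, 3.14].

INTERFACE

Orientations are given as a rotation vector (axis times angle).
In Python, from station import r gives the robot as it stands. The module is installed in compiled form; this text tells all that it offers.
- The arm moves only by the tool drive_tool, never from a script. Its argument "deltas" is a list of rows, each a list of 3 entries, a list of its own where there are three numbers: the shift along the tool's x, y, z scaled (see below), then the turn, a rotation vector about the tool's x, y, z scaled (see below), then the opening, from 0 (shut) to 1 (fully open). A call has 1 to 5 rows; each row is the pose to reach, as a shift and turn from the pose commanded when the call began, along the tool's axes at that moment, turning the shorter way round; what a row does not reach only later rows make up. The controller multiplies each number of a shift by 25 cm and each number of a turn by 2 pi rad. A row lasts 1/12 s, in which the tool goes at most 41.7 mm and 7.16 degrees, less where a joint would pass 70% of its speed; a pose out of reach is approached as far as the arm can. A call with a number of a shift or a turn outside -1 to 1 is refused whole. A call with a gripper value outside its range is refused whole. The fingers move at their own pace and stop on an object; the grip force is fixed at half the most. Time passes only in rows, so rows that repeat a pose let the fingers close. It gives the time, the measured TCP pose, the force, the opening and the grip force at its end, in the units of the state.
- r.state(): the state, without advancing time (a new reading comes with each control period).
- r.capture(name): name is "side" or "top" or "wrist"; returns (picture, depth): 384x512x3 uint8, red, green, blue; 384x512 float32, m along the optical axis (not along the pixel's ray), 0 where there is no reading.
- r.camera_model(name): a dict with "camera_matrix" (3x3 intrinsics, pixels), "rvec" (rotation vector, rad) and "tvec" (3), from world to camera coordinates, as OpenCV has them. Camera axes: x right, y down, z forward; pixel columns grow to the right and rows downward; lengths in m; the calibration is good to about 2 mm. A picture is of the moment at which its call begins: read the wrist's pose just before it. camera_model takes no time and is no camera call; for the wrist camera it gives the pose at the moment of the call.
- r.job_done(): hands the job in; it is judged then, once.
The state is a dict: "t": time; "joint_pos": joint angles; "joint_velocities": joint speeds; "joint_torque": joint torques, N m; "tcp_pos": TCP position; "tool_rot": TCP orientation; "ft_force": force on the tool from outside, world axes, zero at the start; "torque": the same for the moment, N m; "grip_width": finger opening in m; "gripper_force": force on a finger pad.
Only numpy, scipy, OpenCV 4.12 (cv2) and the standard library are available. Lean on these libraries where they do the work, as an engineer would, in place of code of your own. Each camera call takes 0.05 s, during which the arm holds its last target. There are 200 camera calls.

## Working session

There is one attempt and no reset: what is moved stays moved. The work goes in short steps, Python scripts to look and compute and a tool call to move; the robot and the scene stay as the last step left them, time stands still between calls to the robot, and variables do not carry over. Pictures are saved under pics/ and viewed, at most 14 in all, crops included, and the job is handed in when it is done.

Besides the shell and the picture viewer there is one more tool, called after "Call:" as a command line: name --argument value ..., lists and objects as JSON in quotes. drive_tool: Moves the arm, as the interface text tells. Shifts and turns lie within -1 to 1; 1 stands for 25 cm of shift or 2 pi rad of turn. Its arguments: {"type":"object","properties":{"deltas":{"type":"array","items":{"type":"array"}}},"required":["deltas"]}

```bash
mkdir -p pics; cat > h.py <<'E'
import numpy as np,cv2
from scipy.spatial.transform import Rotation as R
from station import r
def cap(n,f=None):
    m=r.camera_model(n); p,d=r.capture(n)
    np.savez(f'{n}.npz',p=p,d=d,K=m['camera_matrix'],rv=m['rvec'],tv=m['tvec'])
    if f: cv2.imwrite('pics/'+f,p[:,:,::-1])
    return p,d
def cloud(n):
    z=np.load(n+'.npz');K=z['K'];d=z['d'];v,u=np.mgrid[:384,:512]
    c=np.stack([(u-K[0,2])/K[0,0]*d,(v-K[1,2])/K[1,1]*d,d],-1)
    Rm=R.from_rotvec(np.ravel(z['rv'])).as_matrix()
    return (c-np.ravel(z['tv']))@Rm, z['p'], d
def pix(n,u,v,h):
    z=np.load(n+'.npz');Rm=R.from_rotvec(np.ravel(z['rv'])).as_matrix()
    o=-Rm.T@np.ravel(z['tv']);w=Rm.T@np.linalg.inv(z['K'])@[u,v,1];return o+w*(h-o[2])/w[2]
def go(pos,yaw=None):
    # pos target of TCP world, yaw = desired angle of tool y axis (mod pi) in world; print scaled delta
    s=r.state();T=R.from_rotvec(s['tool_rot']);d=T.inv().apply(np.array(pos)-s['tcp_pos'])/.25
    ty=T.apply([0,1,0]);cur=np.arctan2(ty[1],ty[0]);
    t=0
    if yaw is not None:
        t=-((yaw-cur+np.pi/2)%np.pi-np.pi/2)/(2*np.pi)
    print('shift',d.round(4),'turnz',round(t,4),'cur yaw',cur.round(3),'j6',s['joint_pos'][5])
E
python3 - <<'E'
from h import *
print(r.state())
cap('top','top0.png');cap('side','side0.png')
for n in('top','side'):
  c,p,d=cloud(n);print(n,c[192,256],c[20,20],c[360,20],c[20,490],c[360,490])
E
```

```text
{'t': 0.0, 'joint_pos': array([-1.23160247e+00,  3.51233266e-01,  1.65242258e+00,  6.42818842e-06,
        1.13909176e+00, -8.46188399e-02]), 'joint_velocities': array([ 1.14801856e-04, -2.18337959e-04, -7.16627767e-05,  5.47931306e-04,
        1.40547087e-04, -1.68893455e-04]), 'joint_torque': array([ 9.60598436e-05, -5.06098294e+01, -2.91410279e+01, -9.85395650e-05,
        4.45489466e-03,  1.00718955e-05]), 'tcp_pos': array([ 0.22608724, -0.50102328,  0.23076062]), 'tool_rot': array([-3.07020087e+00, -6.60507053e-01,  2.21126730e-04]), 'ft_force': array([-0.1995078 ,  0.83646969, -0.01232213]), 'torque': array([-0.07356838, -0.05194106, -0.01424989]), 'gripper_force': 0.0, 'grip_width': 0.085523015180607}
top [ 0.61227249 -0.01737505  0.00480695] [ 1.6520073   1.16303706 -0.75419294] [0.16436066 0.53978808 0.0789869 ] [ 1.70227691 -1.14166952 -0.75502671] [ 0.23312468 -0.35669426  0.55457615]
side [ 0.57684013 -0.09968606  0.00798123] [ 1.89118321 -0.58477641  0.27023626] [ 1.3129625   0.5579027  -0.49226235] [-0.21192099 -1.43509886  0.17117319] [-0.16308383  0.26939915 -0.00124708]
```

View pics/top0.png

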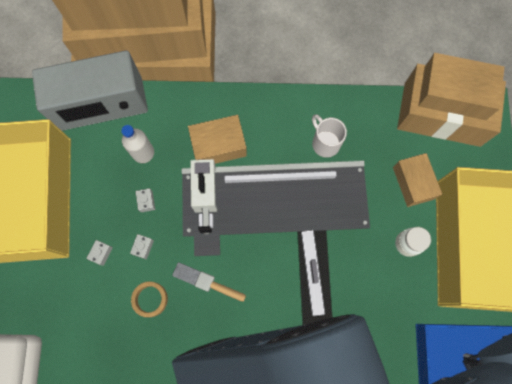

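View pics/side0.png

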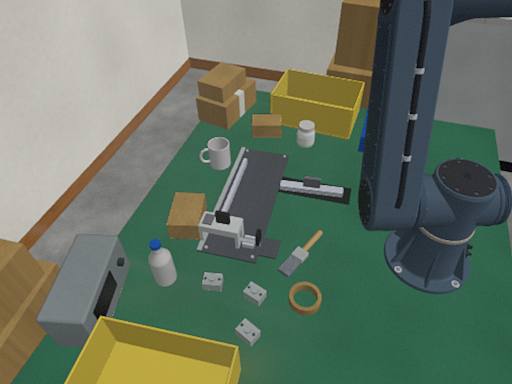

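Top view: three blocks near (145,200), (141,246), (99,253); carriage (203,187), lock tab (206,222), fence at row 177 from column 225 to 336, ruler and mat at (314,272). The side view agrees, with the same three blocks by the tape ring. The arm hides part of the bench.

```bash
cat >> h.py <<'E'
def rect(c,m):
    from numpy import degrees
    (x,y),(a,b),t=cv2.minAreaRect(c[m][:,:2].astype(np.float32)*1000); 
    t=np.radians(t)
    if b>a: a,b,t=b,a,t+np.pi/2
    t=(t+np.pi/2)%np.pi-np.pi/2
    return np.round([x/1000,y/1000,a/1000,b/1000,t,np.median(c[m][:,2])],4),m.sum()
E
python3 - <<'E'
from h import *
c,p,d=cloud('top')
def box(u0,u1,v0,v1,z0,z1,extra=None):
    m=np.zeros(d.shape,bool);m[v0:v1,u0:u1]=1
    return m&(c[...,2]>z0)&(c[...,2]<z1)&(d>0)
for n,b in dict(b1=(132,160,185,216),b2=(127,155,232,262),b3=(84,114,238,270)).items():
    print(n,rect(c,box(*b,.02,.045)), rect(c,box(*b,.036,.048)))
print('fence',rect(c,box(220,345,168,187,.024,.04)))
dark=p.max(-1)<75
print('bed',rect(c,box(178,372,158,240,-.004,.016)&dark))
print('carr',rect(c,box(185,222,155,225,.078,.095)))
print('handle',rect(c,box(185,222,155,225,.12,.14)))
print('tab',rect(c,box(192,222,205,245,.055,.075)))
print('mat',rect(c,box(295,335,236,322,-.003,.012)&dark))
print('ruler',rect(c,box(295,335,225,322,.014,.03)))
print('rib',rect(c,box(295,335,225,322,.055,.075)))
E
python3 - <<'E'
import cv2
i=cv2.imread('pics/top0.png')
cv2.imwrite('pics/c1.png',cv2.resize(i[140:330,75:375],(800,507),interpolation=cv2.INTER_CUBIC))
E
```

```text
b1 (array([0.5789, 0.2857, 0.0542, 0.0407, 0.2165, 0.0321]), np.int64(310)) (array([ 0.5806,  0.2842,  0.0537,  0.0196, -0.1353,  0.0385]), np.int64(51))
b2 (array([ 0.452 ,  0.2846,  0.0541,  0.0414, -0.3161,  0.0318]), np.int64(327)) (array([ 0.4515,  0.2816,  0.0465,  0.0263, -0.4931,  0.0392]), np.int64(58))
b3 (array([ 0.4336,  0.3961,  0.0534,  0.042 , -0.3875,  0.0318]), np.int64(336)) (array([ 0.4316,  0.3979,  0.0487,  0.0251, -0.4532,  0.0392]), np.int64(61))
fence (array([ 0.6533, -0.0825,  0.3025,  0.0153, -1.5058,  0.0306]), np.int64(540))
bed (array([ 0.4948, -0.0373,  0.3453,  0.0257, -1.5514,  0.0017]), np.int64(151))
carr (array([0.6146, 0.1226, 0.125 , 0.06  , 0.0554, 0.0858]), np.int64(950))
handle (array([0.6058, 0.1221, 0.0418, 0.0134, 0.0424, 0.1309]), np.int64(100))
tab (array([0.5239, 0.114 , 0.0659, 0.0594, 0.1564, 0.0677]), np.int64(103))
mat (array([ 0.3821, -0.1779,  0.2248,  0.0783,  0.054 ,  0.0019]), np.int64(1338))
ruler (array([ 0.3953, -0.1707,  0.22  ,  0.0312,  0.1296,  0.0216]), np.int64(835))
rib (array([ 0.3952, -0.1704,  0.0591,  0.0121,  0.1429,  0.0635]), np.int64(119))
```

View pics/c1.png

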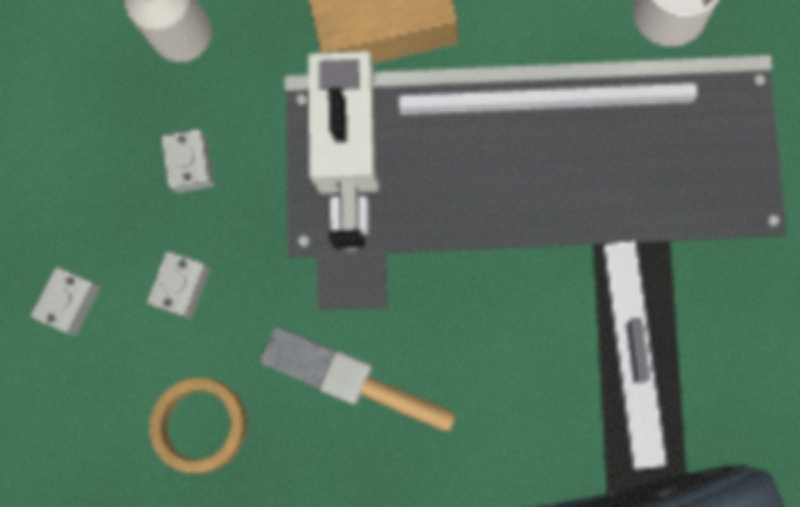

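```bash
python3 - <<'E'
from h import *
c,p,d=cloud('top')
def box(u0,u1,v0,v1,z0,z1):
    m=np.zeros(d.shape,bool);m[v0:v1,u0:u1]=1
    return m&(c[...,2]>z0)&(c[...,2]<z1)&(d>0)
def pca(m,n):
    P=c[m][:,:2];q=P.mean(0);w=np.linalg.svd(P-q,full_matrices=False)[2][0]
    t=np.arctan2(w[1],w[0]);t=(t+np.pi/2)%np.pi-np.pi/2
    L=(P-q)@w;S=(P-q)@[-w[1],w[0]]; print(n,q.round(4),'yaw',t.round(4),'ext',L.min().round(4),L.max().round(4),S.min().round(4),S.max().round(4))
pca(box(220,345,168,187,.027,.04),'fence'); pca(box(185,222,155,225,.078,.095),'carr'); pca(box(185,222,155,225,.12,.14),'handle')
# bed: front edge by green->dark transitions
g=p.astype(int);bed=(g.max(-1)-g.min(-1)<25)&(g.max(-1)<110)
F=[];
for u in list(range(225,295))+list(range(332,362)):
    v=np.where(bed[200:245,u])[0]; v=200+v.max()+.5; F.append(pix('top',u,v,.006)[:2])
F=np.array(F);q=F.mean(0);w=np.linalg.svd(F-q)[2][0];print('front edge',q,np.arctan2(w[1],w[0]),np.abs((F-q)@[-w[1],w[0]]).max())
k=np.polyfit(F[:,1],F[:,0],1);print(k)
for a in('left','right'):
  E=[]
  for v in range(185,228):
    u=np.where(bed[v,178:380])[0];u=178+(u.min() if a=='left' else u.max()+1)-.5*0;E.append(pix('top',u-.5,v,.006)[:2])
  E=np.array(E);print(a,np.median(E,0),np.polyfit(E[:,0],E[:,1],1))
m=box(192,222,205,250,.06,.075);print('tab',c[m].min(0),c[m].max(0),m.sum())
for (n,u,v) in [('tabTop',206,230)]: print(pix('top',u,v,.07))
go([.4,.0,.3],np.pi/2)
E
```

```text
fence [ 0.6531 -0.0806] yaw -1.5048 ext -0.1493 0.1532 -0.0076 0.0073
carr [0.6128 0.1227] yaw 0.0608 ext -0.0643 0.0606 -0.0302 0.0299
handle [0.6055 0.1218] yaw 0.0475 ext -0.0212 0.0205 -0.007 0.0064
front edge [ 0.50283417 -0.10022855] 1.6374344869617168 0.0014864720690927816
[-0.06673413  0.49614551]
left [0.56773774 0.18385005] [0.08757032 0.1349662 ]
right [ 0.57908132 -0.32464247] [ 0.06755304 -0.36376117]
tab [0.49128282 0.08895292 0.06014705] [0.55771205 0.14845529 0.07468091] 92
[0.49168903 0.10891639 0.07      ]
shift [ 1.4582 -1.5412 -0.275 ] turnz 0.0674 cur yaw -1.147 j6 -0.08457374874769996
```

Call:
drive_tool --deltas '[[[0.604, -0.561, 0], [0, 0, 0.057], 1], [[0.604, -0.561, 0], [0, 0, 0.057], 1], [[0.604, -0.561, 0], [0, 0, 0.057], 1], [[0.604, -0.561, 0], [0, 0, 0.057], 1], [[0.604, -0.561, 0], [0, 0, 0.057], 1]]'

```text
t: 0.52
tcp_pos: [0.3063, -0.3093, 0.2311]
tool_rot: [-3.14, -0.101, 0.0]
ft_force: [0.6, -1.0, 0.8]
grip_width: 0.0854
gripper_force: 0.0
```

Call:
drive_tool --deltas '[[[0.312, -0.578, 0], [0, 0, 0], 1], [[0.312, -0.578, 0], [0, 0, 0], 1], [[0.312, -0.578, 0], [0, 0, 0], 1], [[0.312, -0.578, 0], [0, 0, 0], 1], [[0.312, -0.578, 0], [0, 0, 0], 1]]'

```text
t: 0.93
tcp_pos: [0.376, -0.157, 0.2312]
tool_rot: [-3.138, -0.111, -0.0]
ft_force: [0.1, 0.1, 0.4]
grip_width: 0.0855
gripper_force: 0.0
```

Call:
drive_tool --deltas '[[[0.312, -0.578, 0], [0, 0, 0], 1], [[0.312, -0.578, 0], [0, 0, 0], 1], [[0.312, -0.578, 0], [0, 0, 0], 1], [[0.312, -0.578, 0], [0, 0, 0], 1], [[0.312, -0.578, 0], [0, 0, 0], 1]]'

```text
t: 1.35
tcp_pos: [0.4445, -0.0082, 0.2312]
tool_rot: [-3.139, -0.11, -0.001]
ft_force: [0.1, -0.6, -0.3]
grip_width: 0.0855
gripper_force: 0.0
```

Call:
drive_tool --deltas '[[[0.312, -0.578, 0], [0, 0, 0], 1], [[0.312, -0.578, 0], [0, 0, 0], 1], [[0.312, -0.578, 0], [0, 0, 0], 1], [[0.312, -0.578, 0], [0, 0, 0], 1], [[0.312, -0.578, 0], [0, 0, 0], 1]]'

```text
t: 1.77
tcp_pos: [0.5129, 0.1408, 0.2309]
tool_rot: [-3.139, -0.108, -0.001]
ft_force: [0.3, -0.1, -0.0]
grip_width: 0.0856
gripper_force: 0.0
```

Call:
drive_tool --deltas '[[[0.312, -0.578, 0], [0, 0, -0.024], 1], [[0.312, -0.578, 0], [0, 0, -0.024], 1], [[0.312, -0.578, 0], [0, 0, -0.024], 1], [[0.312, -0.578, 0], [0, 0, -0.024], 1], [[0.312, -0.578, 0], [0, 0, -0.024], 1]]'

```text
t: 2.18
tcp_pos: [0.5809, 0.2901, 0.2301]
tool_rot: [-3.122, -0.344, 0.0]
ft_force: [0.9, -0.4, 0.4]
grip_width: 0.0855
gripper_force: 0.0
```

```bash
cat >> h.py <<'E'
O=np.array([.6005,-.058]);PSI=.066
def S(x,y): # stage->world
    return O+[x*np.cos(PSI)-y*np.sin(PSI),x*np.sin(PSI)+y*np.cos(PSI)]
def inS(q):
    a=np.array(q[:2])-O;return np.array([a[0]*np.cos(PSI)+a[1]*np.sin(PSI),-a[0]*np.sin(PSI)+a[1]*np.cos(PSI)])
E
python3 - <<'E'
from h import *
cap('side','s1.png'); p,d=cap('wrist','w1.png'); cap('top','t1.png')
s=r.state();print(s['t'],s['tcp_pos'],s['joint_pos'][5])
go([.5789,.2857,.003],.2165-np.pi/2)
a=cv2.imread('pics/s1.png');b=cv2.imread('pics/t1.png');w=cv2.imread('pics/w1.png')
cv2.imwrite('pics/m1.png',np.vstack([np.hstack([cv2.resize(a,(400,300)),cv2.resize(b,(400,300))]),np.hstack([cv2.resize(w,(400,300)),np.zeros((300,400,3),np.uint8)])]))
E
```

```text
2.3333 [0.57933898 0.28496076 0.23058059] 1.7394512056171705
shift [ 3.000e-04 -3.800e-03  9.103e-01] turnz 0.0 cur yaw -1.354 j6 1.7394512056171705
```

View pics/m1.png

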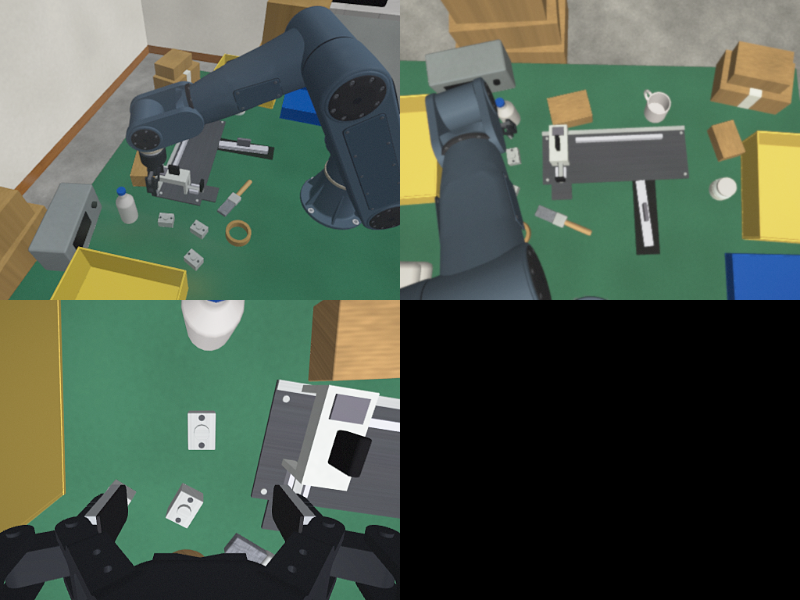

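The combined view shows the arm over block 1. The top view (upper right) now shows the region that was hidden: only three blocks, and the whole mat at about (647,217).

Call:
drive_tool --deltas '[[[0, 0, 0.75], [0, 0, 0], 1], [[0, 0, 0.75], [0, 0, 0], 1], [[0, 0, 0.75], [0, 0, 0], 1], [[0, 0, 0.75], [0, 0, 0], 1], [[0, 0, 0.75], [0, 0, 0], 1]]'

```text
t: 2.75
tcp_pos: [0.5773, 0.283, 0.0394]
tool_rot: [3.122, 0.337, -0.009]
ft_force: [-0.1, 0.4, -0.2]
grip_width: 0.0856
gripper_force: 0.0
```

Call:
drive_tool --deltas '[[[0, -0.003, 0.08], [0, 0, 0], 1], [[0, -0.003, 0.16], [0, 0, 0], 1], [[0, -0.003, 0.16], [0, 0, 0], 0.3], [[0, -0.003, 0.16], [0, 0, 0], 0.3], [[0, -0.003, 0.16], [0, 0, 0], 0.3]]'

```text
t: 3.17
tcp_pos: [0.5801, 0.286, 0.0054]
tool_rot: [-3.123, -0.338, -0.002]
ft_force: [-0.1, -0.2, 1.0]
grip_width: 0.0519
gripper_force: 0.0
```

Call:
drive_tool --deltas '[[[0, 0, 0], [0, 0, 0], 0.3], [[0, 0, 0], [0, 0, 0], 0.3], [[0, 0, 0], [0, 0, 0], 0.3], [[0, 0, 0], [0, 0, 0], 0.3], [[0, 0, 0], [0, 0, 0], 0.3]]'

```text
t: 3.58
tcp_pos: [0.5804, 0.2866, 0.0059]
tool_rot: [-3.123, -0.339, -0.004]
ft_force: [-1.0, -2.6, 7.0]
grip_width: 0.0388
gripper_force: 62.2
```

```bash
python3 - <<'E'
from h import *
c,p,d=cloud('top')
def box(u0,u1,v0,v1,z0,z1):
    m=np.zeros(d.shape,bool);m[v0:v1,u0:u1]=1
    return m&(c[...,2]>z0)&(c[...,2]<z1)&(d>0)
dark=p.max(-1)<75
print('mat',rect(c,box(295,340,234,330,-.003,.012)&dark))
print('ruler',rect(c,box(295,335,225,335,.014,.03)),'rib',rect(c,box(295,335,225,330,.055,.075)))
s=r.state();print(s['tcp_pos'],s['grip_width'],s['gripper_force'],s['ft_force'])
E
```

```text
mat (array([ 0.3799, -0.1782,  0.2411,  0.0781,  0.0561,  0.0018]), np.int64(1472))
ruler (array([ 0.3952, -0.1705,  0.2198,  0.0307,  0.1327,  0.0214]), np.int64(829)) rib (array([ 0.3951, -0.1703,  0.0591,  0.0125,  0.1379,  0.0633]), np.int64(119))
[0.58042802 0.28656942 0.00589718] 0.03882679219704797 62.21303343772888 [-1.01945921 -2.60515508  6.9566615 ]
```

Call:
drive_tool --deltas '[[[0, 0, -0.4], [0, 0, 0], 0.3], [[0, 0, -0.8], [0, 0, 0], 0.3], [[0, 0, -0.8], [0, 0, 0], 0.3], [[0, 0, -0.8], [0, 0, 0], 0.3], [[0, 0, -0.8], [0, 0, 0], 0.3]]'

```text
t: 4.0
tcp_pos: [0.5795, 0.2865, 0.208]
tool_rot: [-3.122, -0.339, -0.005]
ft_force: [0.1, -0.7, -2.9]
grip_width: 0.0388
gripper_force: 63.0
```

Call:
drive_tool --deltas '[[[-0.0765, 0.596, 0], [0, 0, 0], 0.3], [[-0.0765, 0.596, 0], [0, 0, 0], 0.3], [[-0.0765, 0.596, 0], [0, 0, 0], 0.3], [[-0.0765, 0.596, 0], [0, 0, 0], 0.3], [[-0.0765, 0.596, 0], [0, 0, 0], 0.3]]'

```text
t: 4.42
tcp_pos: [0.5928, 0.1322, 0.2045]
tool_rot: [3.123, 0.333, 0.0]
ft_force: [-1.1, -0.3, -3.8]
grip_width: 0.0387
gripper_force: 63.0
```

Call:
drive_tool --deltas '[[[-0.0765, 0.596, 0], [0, 0, 0.024], 0.3], [[-0.0765, 0.596, 0], [0, 0, 0.024], 0.3], [[-0.0765, 0.596, 0], [0, 0, 0.024], 0.3], [[-0.0765, 0.596, 0], [0, 0, 0.024], 0.3], [[-0.0765, 0.596, 0], [0, 0, 0.024], 0.3]]'

```text
t: 4.83
tcp_pos: [0.6061, -0.0172, 0.2043]
tool_rot: [3.139, 0.097, 0.001]
ft_force: [-0.4, 0.2, -3.9]
grip_width: 0.039
gripper_force: 63.1
```

Call:
drive_tool --deltas '[[[0, 0, 0.3], [0, 0, 0], 0.3], [[0, 0, 0.6], [0, 0, 0], 0.3], [[0, 0, 0.6], [0, 0, 0], 0.3], [[0, 0, 0.6], [0, 0, 0], 0.3], [[0, 0, 0.6], [0, 0, 0], 0.3]]'

```text
t: 5.25
tcp_pos: [0.6026, -0.012, 0.0489]
tool_rot: [-3.139, -0.103, 0.014]
ft_force: [-0.7, 0.3, -4.2]
grip_width: 0.0389
gripper_force: 62.8
```

```bash
python3 - <<'E'
from h import *
s=r.state();print(s['tcp_pos'],inS(s['tcp_pos']),s['grip_width'],s['gripper_force'],s['ft_force'])
x=S(.0095,.045);go([*x,.0135],-1.5048)
E
```

```text
[ 0.60263895 -0.01198644  0.04890669] [0.00516899 0.04577231] 0.03887123443255048 62.80526876449585 [-0.68343615  0.34815042 -4.21715544]
shift [0.0186 0.0033 0.1415] turnz -0.0 cur yaw -1.505 j6 1.407666473773515
```

Call:
drive_tool --deltas '[[[0, 0, 0.08], [0, 0, 0], 0.3], [[0, 0, 0.12], [0, 0, 0], 0.3], [[0, 0, 0.15], [0, 0, 0], 0.3], [[0, 0, 0.155], [0, 0, 0], 0.3], [[0, 0, 0.155], [0, 0, 0], 0.3]]'

```text
t: 5.67
tcp_pos: [0.6064, -0.0126, 0.0158]
tool_rot: [3.14, 0.103, 0.001]
ft_force: [0.5, 0.7, -3.6]
grip_width: 0.0389
gripper_force: 63.0
```

Call:
drive_tool --deltas '[[[0, 0, 0.006], [0, 0, 0], 0.3], [[0, 0, 0.006], [0, 0, 0], 0.3], [[0, 0, 0.006], [0, 0, 0], 0.3], [[0, 0, 0.006], [0, 0, 0], 0.3]]'

```text
t: 6.0
tcp_pos: [0.6063, -0.0127, 0.014]
tool_rot: [3.14, 0.103, 0.001]
ft_force: [-1.0, -0.0, -3.3]
grip_width: 0.039
gripper_force: 63.0
```

Call:
drive_tool --deltas '[[[0, 0, 0.008], [0, 0, 0], 0.3], [[0, 0, 0.008], [0, 0, 0], 0.3], [[0, 0, 0.008], [0, 0, 0], 0.7], [[0, 0, 0.008], [0, 0, 0], 0.7], [[0, 0, 0.008], [0, 0, 0], 0.7]]'

```text
t: 6.42
tcp_pos: [0.6062, -0.0127, 0.0117]
tool_rot: [3.14, 0.103, 0.001]
ft_force: [-0.3, -0.7, -0.9]
grip_width: 0.0599
gripper_force: 0.0
```

Call:
drive_tool --deltas '[[[0, 0, 0], [0, 0, 0], 0.7], [[0, 0, 0], [0, 0, 0], 0.7], [[0, 0, -0.2], [0, 0, 0], 0.7], [[0, 0, -0.4], [0, 0, 0], 0.7], [[0, 0, -0.4], [0, 0, 0], 0.8]]'

```text
t: 6.83
tcp_pos: [0.6079, -0.0128, 0.1163]
tool_rot: [3.139, 0.103, 0.008]
ft_force: [0.5, 1.5, 0.6]
grip_width: 0.0684
gripper_force: 0.0
```

Call:
drive_tool --deltas '[[[0, 0, -0.2], [0, 0, 0], 1], [[0, 0, -0.4], [0, 0, 0], 1], [[0, 0, -0.4], [0, 0, 0], 1]]'

```text
t: 7.08
tcp_pos: [0.6076, -0.0128, 0.2173]
tool_rot: [3.139, 0.103, 0.011]
ft_force: [-0.6, 1.0, 0.4]
grip_width: 0.0854
gripper_force: 0.0
```

Call:
drive_tool --deltas '[[[-0.269, -0.6135, 0], [0, 0, 0], 1], [[-0.269, -0.6135, 0], [0, 0, 0], 1], [[-0.269, -0.6135, 0], [0, 0, 0], 1], [[-0.269, -0.6135, 0], [0, 0, 0], 1], [[-0.269, -0.6135, 0], [0, 0, 0], 1]]'

```text
t: 7.5
tcp_pos: [0.5259, 0.1407, 0.2117]
tool_rot: [-3.139, -0.109, 0.002]
ft_force: [0.2, 0.3, -0.7]
grip_width: 0.0853
gripper_force: 0.0
```

Call:
drive_tool --deltas '[[[-0.269, -0.6135, 0], [0, 0, 0.0608], 1], [[-0.269, -0.6135, 0], [0, 0, 0.0608], 1], [[-0.269, -0.6135, 0], [0, 0, 0.0608], 1], [[-0.269, -0.6135, 0], [0, 0, 0.0608], 1], [[-0.269, -0.6135, 0], [0, 0, 0.0608], 1]]'

```text
t: 7.92
tcp_pos: [0.4495, 0.288, 0.2117]
tool_rot: [-3.102, 0.495, 0.001]
ft_force: [0.2, 0.2, 0.1]
grip_width: 0.0854
gripper_force: 0.0
```

```bash
python3 - <<'E'
from h import *
cap('side','s2.png'); cap('wrist','w2.png')
s=r.state();print(s['t'],s['tcp_pos'],s['joint_pos'][5])
go([.452,.2846,.007],-.316-np.pi/2)
c,p,d=cloud('wrist')
z=c[...,2];m=(z>.024)&(z<.036)&(d>0)&(p.min(-1)>120)
n,l,st,ce=cv2.connectedComponentsWithStats(m.astype(np.uint8))
for i in range(1,n):
    if st[i,4]>150: print(ce[i],st[i,4],rect(c,l==i))
a=cv2.imread('pics/s2.png');w=cv2.imread('pics/w2.png')
cv2.imwrite('pics/m2.png',np.hstack([cv2.resize(a,(400,300)),cv2.resize(w,(400,300))]))
E
```

```text
8.0167 [0.45082226 0.28613342 0.21160895] 2.3617945125731565
shift [0.0063 0.0045 0.8184] turnz 0.0005 cur yaw -1.884 j6 2.3617945125731565
[257.76035912 165.91436464] 1448 (array([ 0.4515,  0.2832,  0.054 ,  0.0392, -0.294 ,  0.033 ]), np.int64(1448))
[168.12657291 211.76980015] 1351 (array([ 0.433 ,  0.3943,  0.0537,  0.0398, -0.3969,  0.0329]), np.int64(1351))
```

View pics/m2.png

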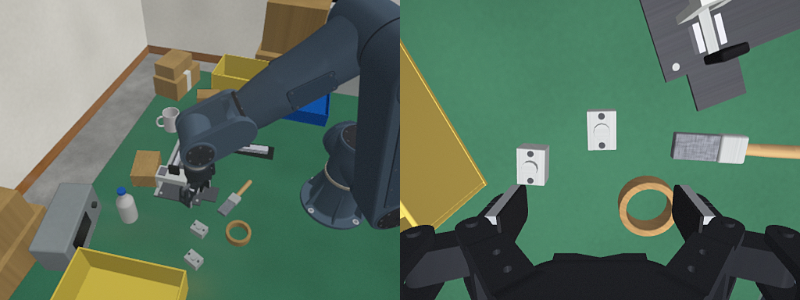

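Left (side view): blocks at (200,228) and (194,260), block 1 on the stage hidden by the gripper. Right (wrist): blocks at (602,130) and (533,165), where they were measured from the top.

Call:
drive_tool --deltas '[[[0, 0, 0.35], [0, 0, 0], 1], [[0, 0, 0.7], [0, 0, 0], 1], [[0, 0, 0.7], [0, 0, 0], 1], [[0, 0, 0.7], [0, 0, 0], 1], [[0, 0, 0.7], [0, 0, 0], 1]]'

```text
t: 8.43
tcp_pos: [0.4495, 0.2818, 0.0311]
tool_rot: [3.097, -0.495, -0.011]
ft_force: [-2.0, -0.2, -1.2]
grip_width: 0.0853
gripper_force: 0.0
```

Call:
drive_tool --deltas '[[[0, 0, 0.08], [0, 0, 0], 1], [[0, 0, 0.12], [0, 0, 0], 1], [[0, 0, 0.12], [0, 0, 0], 0.3], [[0, 0, 0.12], [0, 0, 0], 0.3], [[0, 0, 0.12], [0, 0, 0], 0.3]]'

```text
t: 8.85
tcp_pos: [0.4527, 0.2848, 0.0081]
tool_rot: [-3.101, 0.495, -0.003]
ft_force: [0.3, -0.6, 0.1]
grip_width: 0.0515
gripper_force: 0.0
```

Call:
drive_tool --deltas '[[[0, 0, 0], [0, 0, 0], 0.3], [[0, 0, 0], [0, 0, 0], 0.3], [[0, 0, 0], [0, 0, 0], 0.3], [[0, 0, 0], [0, 0, 0], 0.3]]'

```text
t: 9.18
tcp_pos: [0.4527, 0.285, 0.0083]
tool_rot: [-3.101, 0.494, -0.003]
ft_force: [-1.3, -1.4, 9.1]
grip_width: 0.0388
gripper_force: 60.8
```

Call:
drive_tool --deltas '[[[0, 0, -0.4], [0, 0, 0], 0.3], [[0, 0, -0.8], [0, 0, 0], 0.3], [[0, 0, -0.8], [0, 0, 0], 0.3], [[0, 0, -0.8], [0, 0, 0], 0.3], [[0, 0, -0.8], [0, 0, 0], 0.3]]'

```text
t: 9.6
tcp_pos: [0.4517, 0.2846, 0.2106]
tool_rot: [-3.101, 0.494, -0.004]
ft_force: [0.1, -0.7, -3.0]
grip_width: 0.0387
gripper_force: 62.5
```

Call:
drive_tool --deltas '[[[0.5335, 0.603, 0], [0, 0, 0], 0.3], [[0.5335, 0.603, 0], [0, 0, 0], 0.3], [[0.5335, 0.603, 0], [0, 0, 0], 0.3], [[0.5335, 0.603, 0], [0, 0, 0], 0.3], [[0.5335, 0.603, 0], [0, 0, 0], 0.3]]'

```text
t: 10.02
tcp_pos: [0.532, 0.0973, 0.2075]
tool_rot: [3.102, -0.495, 0.002]
ft_force: [0.2, 0.8, -3.1]
grip_width: 0.039
gripper_force: 62.4
```

Call:
drive_tool --deltas '[[[0.5335, 0.603, 0], [0, 0, -0.0608], 0.3], [[0.5335, 0.603, 0], [0, 0, -0.0608], 0.3], [[0.5335, 0.603, 0], [0, 0, -0.0608], 0.3], [[0.5335, 0.603, 0], [0, 0, -0.0608], 0.3], [[0.5335, 0.603, 0], [0, 0, -0.0608], 0.3]]'

```text
t: 10.43
tcp_pos: [0.6116, -0.0869, 0.2074]
tool_rot: [3.14, 0.107, 0.001]
ft_force: [0.4, 0.8, -3.1]
grip_width: 0.0391
gripper_force: 62.3
```

```bash
python3 - <<'E'
from h import *
cap('wrist','w3.png')
s=r.state();print(s['tcp_pos'],inS(s['tcp_pos']),s['grip_width'],s['gripper_force'],s['ft_force'])
x=S(.0095,-.0275);go([*x,.0135],-1.5048)
E
```

```text
[ 0.61382346 -0.09329923  0.20731464] [ 0.01096639 -0.03610108] 0.03905606044795316 62.46412754058838 [-3.76118253 -5.63152868 -3.90732507]
shift [-0.0078 -0.0368  0.7751] turnz -0.0004 cur yaw -1.508 j6 1.2837848012305473
```

View pics/w3.png

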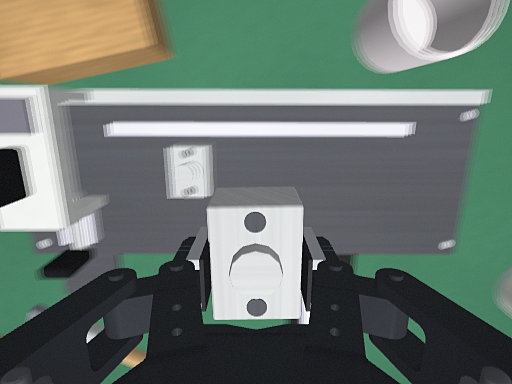

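Wrist view: block 2 held square, block 1 upright on the bed at (188,172), a short way off the fence.

Call:
drive_tool --deltas '[[[0, 0, 0.3], [0, 0, 0], 0.3], [[0, 0, 0.6], [0, 0, 0], 0.3], [[0, 0, 0.6], [0, 0, 0], 0.3], [[0, 0, 0.6], [0, 0, 0], 0.3], [[0, 0, 0.6], [0, 0, 0], 0.3]]'

```text
t: 10.9
tcp_pos: [0.608, -0.0842, 0.0516]
tool_rot: [-3.138, -0.103, 0.014]
ft_force: [-1.2, 0.1, -3.2]
grip_width: 0.039
gripper_force: 62.2
```

Call:
drive_tool --deltas '[[[0, 0, 0.08], [0, 0, 0], 0.3], [[0, 0, 0.12], [0, 0, 0], 0.3], [[0, 0, 0.15], [0, 0, 0], 0.3], [[0, 0, 0.15], [0, 0, 0], 0.3], [[0, 0, 0.15], [0, 0, 0], 0.3]]'

```text
t: 11.32
tcp_pos: [0.6118, -0.085, 0.0201]
tool_rot: [3.14, 0.103, 0.001]
ft_force: [0.5, 0.3, -2.7]
grip_width: 0.039
gripper_force: 62.4
```

Call:
drive_tool --deltas '[[[0, 0, 0.012], [0, 0, 0], 0.3], [[0, 0, 0.02], [0, 0, 0], 0.3], [[0, 0, 0.02], [0, 0, 0], 0.3], [[0, 0, 0.02], [0, 0, 0], 0.3]]'

```text
t: 11.65
tcp_pos: [0.6117, -0.085, 0.0144]
tool_rot: [3.14, 0.103, 0.001]
ft_force: [-0.2, -0.4, -1.5]
grip_width: 0.0387
gripper_force: 62.5
```

Call:
drive_tool --deltas '[[[0, 0, 0], [0, 0, 0], 0.7], [[0, 0, 0], [0, 0, 0], 0.7], [[0, 0, 0], [0, 0, 0], 0.7], [[0, 0, -0.2], [0, 0, 0], 0.7], [[0, 0, -0.4], [0, 0, 0], 0.7]]'

```text
t: 12.07
tcp_pos: [0.6099, -0.0846, 0.0964]
tool_rot: [-3.139, -0.103, 0.008]
ft_force: [0.6, 0.0, 0.8]
grip_width: 0.0598
gripper_force: 0.0
```

Call:
drive_tool --deltas '[[[0, 0, -0.2], [0, 0, 0], 1], [[0, 0, -0.4], [0, 0, 0], 1], [[0, 0, -0.4], [0, 0, 0], 1]]'

```text
t: 12.32
tcp_pos: [0.6132, -0.0853, 0.2037]
tool_rot: [3.138, 0.103, 0.012]
ft_force: [-0.2, -0.6, 0.9]
grip_width: 0.0854
gripper_force: 0.0
```

Call:
drive_tool --deltas '[[[-0.195, -0.654, 0], [0, 0, 0], 1], [[-0.195, -0.654, 0], [0, 0, 0], 1], [[-0.195, -0.654, 0], [0, 0, 0], 1], [[-0.195, -0.654, 0], [0, 0, 0], 1], [[-0.195, -0.654, 0], [0, 0, 0], 1]]'

```text
t: 12.73
tcp_pos: [0.5498, 0.0798, 0.1977]
tool_rot: [-3.139, -0.109, 0.001]
ft_force: [0.1, -0.4, 0.2]
grip_width: 0.0857
gripper_force: 0.0
```

Call:
drive_tool --deltas '[[[-0.195, -0.654, 0], [0, 0, 0], 1], [[-0.195, -0.654, 0], [0, 0, 0], 1], [[-0.195, -0.654, 0], [0, 0, 0], 1], [[-0.195, -0.654, 0], [0, 0, 0], 1], [[-0.195, -0.654, 0], [0, 0, 0], 1]]'

```text
t: 13.15
tcp_pos: [0.4905, 0.2396, 0.1977]
tool_rot: [-3.138, -0.109, 0.0]
ft_force: [0.6, -0.5, 0.1]
grip_width: 0.0854
gripper_force: 0.0
```

Call:
drive_tool --deltas '[[[-0.195, -0.654, 0], [0, 0, 0.0729], 1], [[-0.195, -0.654, 0], [0, 0, 0.0729], 1], [[-0.195, -0.654, 0], [0, 0, 0.0729], 1], [[-0.195, -0.654, 0], [0, 0, 0.0729], 1], [[-0.195, -0.654, 0], [0, 0, 0.0729], 1]]'

```text
t: 13.57
tcp_pos: [0.4317, 0.3985, 0.1976]
tool_rot: [-3.078, 0.621, -0.0]
ft_force: [-0.0, 0.8, -0.0]
grip_width: 0.0855
gripper_force: 0.0
```

```bash
cat >> h.py <<'E'
def blocks(n,z0=.024,z1=.044):
    c,p,d=cloud(n);z=c[...,2];m=(z>z0)&(z<z1)&(d>0)&(p.min(-1)>110)
    k,l,st,ce=cv2.connectedComponentsWithStats(m.astype(np.uint8))
    for i in range(1,k):
        if st[i,4]>150: a=rect(c,l==i);print(n,ce[i].round(),*a,'stage',inS(a[0]).round(4))
E
python3 - <<'E'
from h import *
cap('wrist'); cap('top')
s=r.state();print(s['t'],s['tcp_pos'],s['joint_pos'][5])
go([.4333,.395,.007],-.392-np.pi/2)
blocks('wrist',.024,.036);blocks('top',.026,.05)
E
```

```text
13.6667 [0.43244208 0.39669468 0.19729432] 2.621608892511579
shift [0.0057 0.0051 0.7612] turnz 0.0006 cur yaw -1.959 j6 2.621608892511579
wrist [256. 169.] [ 0.4332  0.3951  0.0536  0.0395 -0.3956  0.0331] 1595 stage [-0.1371  0.4631]
top [280. 176.] [ 0.6534 -0.0826  0.3027  0.0152 -1.5051  0.0306] 513 stage [ 0.0512 -0.028 ]
top [281. 190.] [ 0.6108 -0.0847  0.0557  0.0402  0.0874  0.0372] 293 stage [ 0.0085 -0.0273]
top [254. 192.] [ 0.6054 -0.0121  0.0545  0.0379  0.0226  0.0375] 297 stage [0.0079 0.0455]
top [ 99. 252.] [ 0.4334  0.3958  0.0537  0.0407 -0.3741  0.0322] 282 stage [-0.1368  0.4638]
```

Call:
drive_tool --deltas '[[[0.002, 0, 0.33], [0, 0, 0], 0.8], [[0.002, 0, 0.66], [0, 0, 0], 0.8], [[0.002, 0, 0.66], [0, 0, 0], 0.8], [[0.002, 0, 0.66], [0, 0, 0], 0.8], [[0.002, 0, 0.66], [0, 0, 0], 0.8]]'

```text
t: 14.08
tcp_pos: [0.4311, 0.3906, 0.0255]
tool_rot: [3.073, -0.61, -0.012]
ft_force: [-1.3, -0.9, -2.2]
grip_width: 0.068
gripper_force: 0.0
```

Call:
drive_tool --deltas '[[[0, 0, 0.07], [0, 0, 0], 0.8], [[0, 0, 0.1], [0, 0, 0], 0.8], [[0, 0, 0.1], [0, 0, 0], 0.3], [[0, 0, 0.1], [0, 0, 0], 0.3], [[0, 0, 0.1], [0, 0, 0], 0.3]]'

```text
t: 14.5
tcp_pos: [0.4349, 0.3952, 0.0096]
tool_rot: [-3.079, 0.612, -0.003]
ft_force: [0.8, 0.9, -2.8]
grip_width: 0.0386
gripper_force: 60.8
```

Call:
drive_tool --deltas '[[[0, 0, 0], [0, 0, 0], 0.3], [[0, 0, 0], [0, 0, 0], 0.3], [[0, 0, 0], [0, 0, 0], 0.3], [[0, 0, 0], [0, 0, 0], 0.3]]'

```text
t: 14.83
tcp_pos: [0.4349, 0.3952, 0.0095]
tool_rot: [-3.079, 0.612, -0.003]
ft_force: [1.3, -2.7, 7.7]
grip_width: 0.039
gripper_force: 62.1
```

Call:
drive_tool --deltas '[[[0, 0, -0.4], [0, 0, 0], 0.3], [[0, 0, -0.8], [0, 0, 0], 0.3], [[0, 0, -0.8], [0, 0, 0], 0.3], [[0, 0, -0.8], [0, 0, 0], 0.3], [[0, 0, -0.8], [0, 0, 0], 0.3]]'

```text
t: 15.25
tcp_pos: [0.4338, 0.3947, 0.2116]
tool_rot: [-3.079, 0.611, -0.003]
ft_force: [-0.1, 1.3, -3.8]
grip_width: 0.0387
gripper_force: 63.4
```

Call:
drive_tool --deltas '[[[0.507, 0.587, 0], [0, 0, 0], 0.3], [[0.507, 0.587, 0], [0, 0, 0], 0.3], [[0.507, 0.587, 0], [0, 0, 0], 0.3], [[0.507, 0.587, 0], [0, 0, 0], 0.3], [[0.507, 0.587, 0], [0, 0, 0], 0.3]]'

```text
t: 15.67
tcp_pos: [0.4951, 0.2075, 0.2083]
tool_rot: [3.081, -0.613, 0.001]
ft_force: [-0.1, 0.5, -4.6]
grip_width: 0.039
gripper_force: 63.3
```

Call:
drive_tool --deltas '[[[0.507, 0.587, 0], [0, 0, 0], 0.3], [[0.507, 0.587, 0], [0, 0, 0], 0.3], [[0.507, 0.587, 0], [0, 0, 0], 0.3], [[0.507, 0.587, 0], [0, 0, 0], 0.3], [[0.507, 0.587, 0], [0, 0, 0], 0.3]]'

```text
t: 16.08
tcp_pos: [0.5561, 0.0231, 0.2082]
tool_rot: [3.081, -0.614, 0.002]
ft_force: [0.6, -0.6, -3.0]
grip_width: 0.0389
gripper_force: 63.3
```

Call:
drive_tool --deltas '[[[0.507, 0.587, 0], [0, 0, -0.0729], 0.3], [[0.507, 0.587, 0], [0, 0, -0.0729], 0.3], [[0.507, 0.587, 0], [0, 0, -0.0729], 0.3], [[0.507, 0.587, 0], [0, 0, -0.0729], 0.3], [[0.507, 0.587, 0], [0, 0, -0.0729], 0.3]]'

```text
t: 16.5
tcp_pos: [0.6169, -0.1605, 0.2082]
tool_rot: [3.139, 0.112, 0.001]
ft_force: [0.4, 0.7, -4.0]
grip_width: 0.0389
gripper_force: 63.3
```

```bash
python3 - <<'E'
from h import *
cap('top');cap('top')
s=r.state();print(s['tcp_pos'],inS(s['tcp_pos']),s['grip_width'],s['gripper_force'],s['ft_force'])
x=S(.0095,-.1);go([*x,.0135],-1.5048)
E
```

```text
[ 0.6171119  -0.16199986  0.20776409] [ 0.00971672 -0.10486902] 0.03888007594425415 63.32670450210571 [-0.53721431  0.79981693 -4.90157389]
shift [-0.0015 -0.0205  0.777 ] turnz -0.0006 cur yaw -1.509 j6 1.1797856347829236
```

Touch height should be about 0.0155 this time.

Call:
drive_tool --deltas '[[[0, 0, 0.3], [0, 0, 0], 0.3], [[0, 0, 0.6], [0, 0, 0], 0.3], [[0, 0, 0.6], [0, 0, 0], 0.3], [[0, 0, 0.6], [0, 0, 0], 0.3], [[0, 0, 0.6], [0, 0, 0], 0.3]]'

```text
t: 17.02
tcp_pos: [0.6133, -0.156, 0.0523]
tool_rot: [-3.136, -0.103, 0.014]
ft_force: [-0.8, -0.5, -3.9]
grip_width: 0.039
gripper_force: 63.1
```

Call:
drive_tool --deltas '[[[0, 0, 0.08], [0, 0, 0], 0.3], [[0, 0, 0.12], [0, 0, 0], 0.3], [[0, 0, 0.15], [0, 0, 0], 0.3], [[0, 0, 0.15], [0, 0, 0], 0.3], [[0, 0, 0.15], [0, 0, 0], 0.3]]'

```text
t: 17.43
tcp_pos: [0.6172, -0.1575, 0.0209]
tool_rot: [3.14, 0.103, 0.001]
ft_force: [-0.6, -0.1, -2.2]
grip_width: 0.0387
gripper_force: 63.3
```

Call:
drive_tool --deltas '[[[0, 0, 0.012], [0, 0, 0], 0.3], [[0, 0, 0.018], [0, 0, 0], 0.3], [[0, 0, 0.018], [0, 0, 0], 0.3], [[0, 0, 0.018], [0, 0, 0], 0.3]]'

```text
t: 17.77
tcp_pos: [0.6169, -0.1575, 0.0157]
tool_rot: [3.14, 0.103, 0.0]
ft_force: [0.2, 0.5, -4.0]
grip_width: 0.0387
gripper_force: 63.3
```

Call:
drive_tool --deltas '[[[0, 0, 0], [0, 0, 0], 0.7], [[0, 0, 0], [0, 0, 0], 0.7], [[0, 0, 0], [0, 0, 0], 0.7], [[0, 0, -0.2], [0, 0, 0], 0.7], [[0, 0, -0.4], [0, 0, 0], 0.7]]'

```text
t: 18.18
tcp_pos: [0.6154, -0.1571, 0.0978]
tool_rot: [-3.138, -0.103, 0.007]
ft_force: [0.7, -0.7, 0.8]
grip_width: 0.0596
gripper_force: 0.0
```

Call:
drive_tool --deltas '[[[0, 0, -0.2], [0, 0, 0], 1], [[0, 0, -0.4], [0, 0, 0], 1], [[0, 0, -0.4], [0, 0, 0], 1]]'

```text
t: 18.43
tcp_pos: [0.6186, -0.1581, 0.2054]
tool_rot: [3.137, 0.103, 0.012]
ft_force: [0.5, -0.2, -0.0]
grip_width: 0.0853
gripper_force: 0.0
```

Call:
drive_tool --deltas '[[[-0.4445, -0.003, 0], [0, 0, 0], 1], [[-0.4445, -0.003, 0], [0, 0, 0], 1], [[-0.4445, -0.003, 0], [0, 0, 0], 1], [[-0.4445, -0.003, 0], [0, 0, 0], 1], [[-0.4445, -0.003, 0], [0, 0, 0], 1]]'

```text
t: 18.85
tcp_pos: [0.5054, -0.1643, 0.1996]
tool_rot: [3.139, 0.102, 0.002]
ft_force: [0.3, 0.2, -0.1]
grip_width: 0.0853
gripper_force: 0.0
```

Call:
drive_tool --deltas '[[[-0.4445, -0.003, 0], [0, 0, -0.0113], 0.7], [[-0.4445, -0.003, 0], [0, 0, -0.0113], 0.7], [[-0.4445, -0.003, 0], [0, 0, -0.0113], 0.7], [[-0.4445, -0.003, 0], [0, 0, -0.0113], 0.7], [[-0.4445, -0.003, 0], [0, 0, -0.0113], 0.7]]'

```text
t: 19.27
tcp_pos: [0.3954, -0.171, 0.1993]
tool_rot: [3.134, 0.213, 0.002]
ft_force: [0.5, -0.9, 0.1]
grip_width: 0.0598
gripper_force: 0.0
```

```bash
python3 - <<'E'
from h import *
cap('side'); cap('top');cap('wrist','w4.png')
s=r.state();print(s['t'],s['tcp_pos'],s['joint_pos'][5])
go([.3952,-.1704,.031],.137-np.pi/2)
blocks('top',.026,.05)
c,p,d=cloud('wrist')
m=(c[...,2]>.055)&(c[...,2]<.072)&(d>0)&(abs(c[...,0]-.395)<.06)&(abs(c[...,1]+.17)<.035)
print('rib',rect(c,m))
E
```

```text
19.4167 [ 0.39634279 -0.17084864  0.19893653] 0.9186141085074521
shift [-0.0049 -0.0028  0.6717] turnz 0.0 cur yaw -1.434 j6 0.9186141085074521
top [ 94. 119.] [ 0.8056  0.4453  0.1989  0.0077 -1.3221  0.0339] 198 stage [0.2378 0.4887]
top [280. 176.] [ 0.6538 -0.0825  0.3024  0.0145 -1.5041  0.0309] 513 stage [ 0.0516 -0.028 ]
top [281. 190.] [ 0.6106 -0.0844  0.0541  0.04    0.0683  0.0373] 296 stage [ 0.0083 -0.027 ]
top [308. 190.] [ 0.6151 -0.157   0.055   0.04    0.0675  0.0372] 298 stage [ 0.008  -0.0997]
top [254. 192.] [ 0.6053 -0.0121  0.0545  0.038   0.025   0.0378] 298 stage [0.0078 0.0455]
top [ 31. 359.] [0.1632 0.5329 0.1184 0.042  0.2011 0.0424] 576 stage [-0.3974  0.6185]
rib (array([ 0.3948, -0.1726,  0.0593,  0.0119,  0.1325,  0.0659]), np.int64(838))
```

View pics/w4.png

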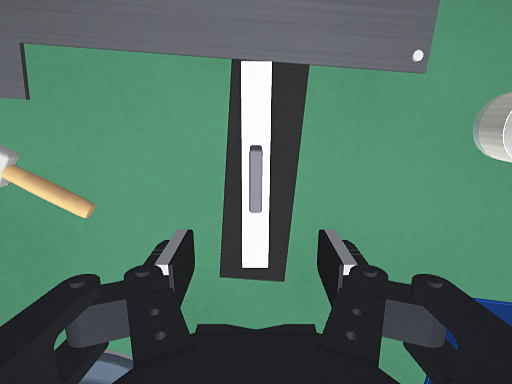

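Wrist view: rib at (256,180), the ruler on the mat; mat corners at (234,60), (309,66), (284,282), (220,277).

Call:
drive_tool --deltas '[[[-0.004, 0.002, 0.3], [0, 0, 0], 0.7], [[-0.004, 0.002, 0.55], [0, 0, 0], 0.7], [[-0.004, 0.002, 0.6], [0, 0, 0], 0.7], [[-0.004, 0.002, 0.67], [0, 0, 0], 0.7], [[-0.004, 0.002, 0.67], [0, 0, 0], 0.7]]'

```text
t: 19.83
tcp_pos: [0.3911, -0.1691, 0.0245]
tool_rot: [-3.127, -0.215, 0.016]
ft_force: [-0.5, 1.1, -0.4]
grip_width: 0.0597
gripper_force: 0.0
```

Call:
drive_tool --deltas '[[[0, 0, 0], [0, 0, 0], 0], [[0, 0, 0], [0, 0, 0], 0], [[0, 0, 0], [0, 0, 0], 0], [[0, 0, 0], [0, 0, 0], 0], [[0, 0, 0], [0, 0, 0], 0]]'

```text
t: 20.25
tcp_pos: [0.3955, -0.1719, 0.0335]
tool_rot: [3.132, 0.215, 0.006]
ft_force: [-0.6, 1.5, 13.3]
grip_width: 0.0113
gripper_force: 61.9
```

Call:
drive_tool --deltas '[[[0, 0, 0], [0, 0, 0], 0], [[0, 0, 0], [0, 0, 0], 0], [[0, 0, 0], [0, 0, 0], 0]]'

```text
t: 20.5
tcp_pos: [0.3954, -0.1719, 0.0335]
tool_rot: [3.132, 0.214, 0.006]
ft_force: [-0.9, 3.1, 14.1]
grip_width: 0.0112
gripper_force: 61.9
```

```bash
python3 - <<'E'
from h import *
s=r.state();print(s['tcp_pos'],s['grip_width'],s['gripper_force'],s['ft_force'])
P=np.array([pix('wrist',u,v,.003)[:2] for u,v in[(234,60),(309,66),(284,282),(220,277)]]);print(P.round(4),P.mean(0),np.linalg.norm(np.diff(P[[0,1,2,3,0]],axis=0),axis=1))
c,p,d=cloud('top');m=np.zeros(d.shape,bool);m[224:330,290:340]=1
c2,p2,d2=cloud('wrist')
R0=np.zeros(d2.shape,bool);R0[62:290,215:312]=1
print('matw',rect(c2,R0&(p2.max(-1)<60)&(c2[...,2]<.006)&(c2[...,2]>-.004)))
E
```

```text
[ 0.39543838 -0.17190528  0.03350938] 0.011234699714325848 61.92077279090881 [-0.89602233  3.07205157 14.09480058]
[[ 0.5038 -0.1357]
 [ 0.5086 -0.2126]
 [ 0.259  -0.227 ]
 [ 0.2552 -0.148 ]] [ 0.38166142 -0.18080452] [0.0771331  0.25005523 0.07909283 0.2489531 ]
matw (array([ 0.3833, -0.1794,  0.2495,  0.0795,  0.0556,  0.0041]), np.int64(9369))
```

Call:
drive_tool --deltas '[[[0, 0, -0.35], [0, 0, 0], 0], [[0, 0, -0.7], [0, 0, 0], 0], [[0, 0, -0.7], [0, 0, 0], 0], [[0, 0, -0.7], [0, 0, 0], 0], [[0, 0, -0.7], [0, 0, 0], 0]]'

```text
t: 20.92
tcp_pos: [0.396, -0.1723, 0.2135]
tool_rot: [3.128, 0.214, 0.015]
ft_force: [1.9, -0.9, -1.1]
grip_width: 0.011
gripper_force: 60.0
```

Call:
drive_tool --deltas '[[[0.629, -0.243, 0], [0, 0, -0.0796], 0], [[0.629, -0.243, 0], [0, 0, -0.0796], 0], [[0.629, -0.243, 0], [0, 0, -0.0796], 0], [[0.629, -0.243, 0], [0, 0, -0.0796], 0], [[0.629, -0.243, 0], [0, 0, -0.0796], 0]]'

```text
t: 21.33
tcp_pos: [0.5458, -0.0866, 0.2067]
tool_rot: [2.978, 0.998, 0.006]
ft_force: [-0.8, -0.5, -2.8]
grip_width: 0.0114
gripper_force: 59.9
```

Call:
drive_tool --deltas '[[[0, 0, 0], [0, 0, -0.0796], 0], [[0, 0, 0], [0, 0, -0.0796], 0], [[0, 0, 0], [0, 0, -0.0796], 0], [[0, 0, 0], [0, 0, -0.0796], 0], [[0, 0, 0], [0, 0, -0.0796], 0]]'

```text
t: 21.75
tcp_pos: [0.5412, -0.0895, 0.2066]
tool_rot: [2.642, 1.699, 0.0]
ft_force: [0.2, -0.0, -2.5]
grip_width: 0.0109
gripper_force: 59.8
```

Call:
drive_tool --deltas '[[[0, 0, 0], [0, 0, -0.0796], 0], [[0, 0, 0], [0, 0, -0.0796], 0], [[0, 0, 0], [0, 0, -0.0796], 0], [[0, 0, 0], [0, 0, -0.0796], 0], [[0, 0, 0], [0, 0, -0.0796], 0]]'

```text
t: 22.17
tcp_pos: [0.5412, -0.0896, 0.2065]
tool_rot: [2.145, 2.295, 0.0]
ft_force: [0.4, -0.2, -4.1]
grip_width: 0.0112
gripper_force: 59.8
```

```bash
python3 - <<'E'
from h import *
cap('wrist','w5.png');cap('side','s5.png')
s=r.state();print(s['t'],s['tcp_pos'],inS(s['tcp_pos']),s['grip_width'],s['ft_force'],s['joint_pos'])
go([*S(-.06,-.0275),.0385],PSI+np.pi)
c,p,d=cloud('wrist');z=s['tcp_pos'][2]
m=(abs(c[...,2]-(z-.0115))<.006)&(d>0);
k,l,st,ce=cv2.connectedComponentsWithStats(m.astype(np.uint8));i=1+st[1:,4].argmax();print(rect(c,l==i))
blocks('wrist',.03,.05)
a=cv2.imread('pics/s5.png');w=cv2.imread('pics/w5.png')
cv2.imwrite('pics/m5.png',np.hstack([cv2.resize(a,(400,300)),cv2.resize(w,(400,300))]))
E
```

```text
22.2667 [ 0.54131277 -0.08959536  0.20643456] [-0.06114214 -0.02762305] 0.011195903788710262 [ 0.41469211  0.06909572 -3.80928811] [-2.48880082e-01  3.75459393e-01  1.68198709e+00  2.70025971e-06
  1.08387754e+00 -3.08053592e-01]
shift [6.000e-04 4.400e-03 6.717e-01] turnz -0.0011 cur yaw 0.059 j6 -0.3080535916344835
(array([ 0.5365, -0.0361,  0.1105,  0.0301, -1.5031,  0.1966]), np.int64(12410))
wrist [367. 133.] [ 0.6516 -0.0628  0.2623  0.0132 -1.504   0.0329] 3283 stage [ 0.0507 -0.0082]
wrist [327. 100.] [ 0.6051 -0.0147  0.0543  0.0392  0.0683  0.0392] 2295 stage [0.0074 0.0429]
wrist [323. 173.] [ 0.6106 -0.0868  0.0541  0.0401  0.0911  0.0392] 1935 stage [ 0.0082 -0.0294]
wrist [320. 238.] [ 0.6141 -0.1591  0.0537  0.0397  0.0604  0.0394] 1484 stage [ 0.0069 -0.1018]
wrist [426. 271.] [ 0.7425 -0.1903  0.0688  0.0208  0.5926  0.0403] 712 stage [ 0.133  -0.1414]
wrist [495. 264.] [ 0.8127 -0.1766  0.0145  0.0089  1.3124  0.0392] 163 stage [ 0.2039 -0.1323]
wrist [464. 306.] [ 0.7904 -0.2284  0.0397  0.0087  1.1903  0.0407] 420 stage [ 0.1782 -0.1826]
```

View pics/m5.png

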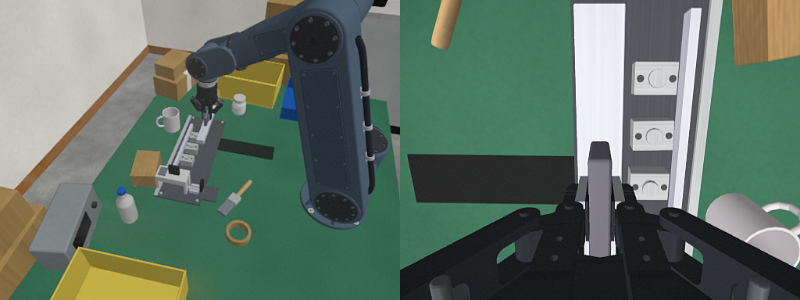

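Side view: straightedge held along the row in front of the three blocks. Wrist view: blocks at (655,77), (652,135), (650,186), all standing square.

Call:
drive_tool --deltas '[[[0, 0, 0.3], [0, 0, 0], 0], [[0, 0, 0.5], [0, 0, 0], 0], [[0, 0, 0.6], [0, 0, 0], 0], [[0, 0, 0.64], [0, 0, 0], 0], [[0, 0, 0.672], [0, 0, 0], 0]]'

```text
t: 22.68
tcp_pos: [0.5393, -0.089, 0.0358]
tool_rot: [-2.15, -2.283, 0.004]
ft_force: [-26.2, 8.5, 52.3]
grip_width: 0.0114
gripper_force: 69.1
```

Call:
drive_tool --deltas '[[[0, 0, 0], [0, 0, 0], 0], [[0, 0.02, 0], [0, 0, 0], 0], [[0, 0.05, 0], [0, 0, 0], 0], [[0, 0.08, 0], [0, 0, 0], 0], [[0, 0.1, 0], [0, 0, 0], 0]]'

```text
t: 23.1
tcp_pos: [0.5681, -0.088, 0.0389]
tool_rot: [2.147, 2.291, 0.001]
ft_force: [-0.1, 0.3, -3.1]
grip_width: 0.0113
gripper_force: 61.8
```

Call:
drive_tool --deltas '[[[0, 0.012, 0], [0, 0, 0], 0], [[0, 0.024, 0], [0, 0, 0], 0], [[0, 0.036, 0], [0, 0, 0], 0], [[0, 0.044, 0], [0, 0, 0], 0], [[0, 0.044, 0], [0, 0, 0], 0]]'

```text
t: 23.52
tcp_pos: [0.5766, -0.087, 0.0379]
tool_rot: [-2.145, -2.292, 0.003]
ft_force: [-5.2, 0.1, -1.2]
grip_width: 0.0109
gripper_force: 62.0
```

```bash
python3 - <<'E'
from h import *
cap('wrist')
s=r.state();print(s['t'],s['tcp_pos'],inS(s['tcp_pos']),s['grip_width'],s['ft_force'],s['torque'])
blocks('wrist',.03,.05)
E
```

```text
23.5667 [ 0.57660814 -0.08702322  0.0378743 ] [-0.02575398 -0.02738431] 0.011170767874939369 [-4.61940503  0.06045976 -2.46301625] [0.00388461 0.83060267 0.01109375]
wrist [369. 139.] [ 0.6224 -0.046   0.142   0.0697 -1.505   0.0387] 24912 stage [0.0226 0.0105]
```

Call:
drive_tool --deltas '[[[0, 0.008, 0], [0, 0, 0], 0], [[0, 0.016, 0], [0, 0, 0], 0], [[0, 0.016, 0], [0, 0, 0], 0], [[0, 0.016, 0], [0, 0, 0], 0]]'

```text
t: 23.9
tcp_pos: [0.5796, -0.0869, 0.0378]
tool_rot: [-2.144, -2.291, 0.005]
ft_force: [-9.6, -1.0, 1.4]
grip_width: 0.0109
gripper_force: 62.4
```

```bash
python3 - <<'E'
from h import *
s=r.state();print(inS(s['tcp_pos']),s['ft_force'],s['torque'],s['tool_rot'])
E
```

```text
[-0.02274288 -0.02742832] [-9.63012538 -1.01560125  1.41399531] [-0.17298978  1.74310647  0.13531423] [-2.14412342 -2.2909723   0.00452458]
```

Call:
drive_tool --deltas '[[[0, 0.008, 0], [0, 0, 0], 0], [[0, 0.016, 0], [0, 0, 0], 0], [[0, 0.016, 0], [0, 0, 0], 0], [[0, 0.016, 0], [0, 0, 0], 0]]'

```text
t: 24.23
tcp_pos: [0.58, -0.0866, 0.0371]
tool_rot: [-2.139, -2.286, 0.013]
ft_force: [-26.8, -4.7, 10.8]
grip_width: 0.0111
gripper_force: 64.0
```

```bash
python3 - <<'E'
from h import *
cap('wrist','w6.png');cap('side')
s=r.state();print(inS(s['tcp_pos']),s['ft_force'],s['torque'],s['tool_rot'])
E
```

```text
[-0.0224074  -0.02723374] [-26.8388332   -4.3676909   11.20766054] [-0.75120155  4.7806086   0.12298239] [-2.13896524 -2.28623344  0.01318374]
```

View pics/w6.png

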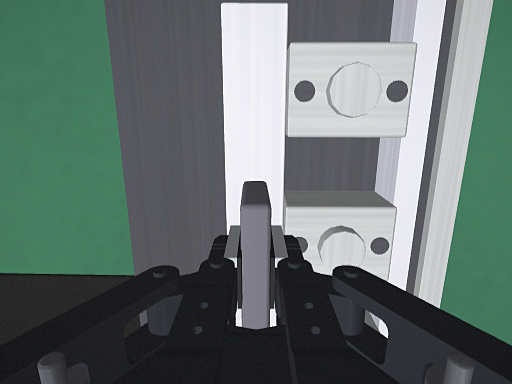

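Wrist view: straightedge front face lies against the blocks (302,90) and (300,235), and the force rises with no motion, so the row is flush.

Call:
drive_tool --deltas '[[[0, -0.02, 0], [0, 0, 0], 0], [[0, -0.04, 0], [0, 0, 0], 0], [[0, -0.08, 0], [0, 0, 0], 0], [[0, -0.12, 0], [0, 0, 0], 0], [[0, -0.12, 0], [0, 0, 0], 0]]'

```text
t: 24.75
tcp_pos: [0.5544, -0.0886, 0.0382]
tool_rot: [-2.147, -2.293, 0.0]
ft_force: [0.5, -0.3, -3.5]
grip_width: 0.011
gripper_force: 61.8
```

Call:
drive_tool --deltas '[[[0, 0, -0.2], [0, 0, 0], 0], [[0, 0, -0.5], [0, 0, 0], 0], [[0, 0, -0.68], [0, 0, 0], 0], [[0, 0, -0.68], [0, 0, 0], 0], [[0, 0, -0.68], [0, 0, 0], 0]]'

```text
t: 25.17
tcp_pos: [0.5592, -0.0893, 0.2164]
tool_rot: [2.139, 2.286, 0.01]
ft_force: [1.0, -0.1, -2.1]
grip_width: 0.0112
gripper_force: 61.9
```

Call:
drive_tool --deltas '[[[0, 0, 0], [0, 0, 0.0796], 0], [[0, 0, 0], [0, 0, 0.0796], 0], [[0, 0, 0], [0, 0, 0.0796], 0], [[0, 0, 0], [0, 0, 0.0796], 0], [[0, 0, 0], [0, 0, 0.0796], 0]]'

```text
t: 25.58
tcp_pos: [0.5559, -0.0886, 0.2081]
tool_rot: [2.652, 1.683, 0.001]
ft_force: [-0.2, 0.2, -3.8]
grip_width: 0.0112
gripper_force: 61.7
```

Call:
drive_tool --deltas '[[[0, 0, 0], [0, 0, 0.0796], 0], [[0, 0, 0], [0, 0, 0.0796], 0], [[0, 0, 0], [0, 0, 0.0796], 0], [[0, 0, 0], [0, 0, 0.0796], 0], [[0, 0, 0], [0, 0, 0.0796], 0]]'

```text
t: 26.0
tcp_pos: [0.5558, -0.0886, 0.2081]
tool_rot: [2.984, 0.981, 0.001]
ft_force: [0.3, -0.0, -3.3]
grip_width: 0.011
gripper_force: 61.7
```

Call:
drive_tool --deltas '[[[0, 0, 0], [0, 0, 0.0875], 0], [[0, 0, 0], [0, 0, 0.0875], 0], [[0, 0, 0], [0, 0, 0.0875], 0], [[0, 0, 0], [0, 0, 0.0875], 0], [[0, 0, 0], [0, 0, 0.0875], 0]]'

```text
t: 26.42
tcp_pos: [0.5557, -0.0886, 0.2081]
tool_rot: [3.139, 0.138, 0.0]
ft_force: [-0.2, -0.0, -2.4]
grip_width: 0.0107
gripper_force: 61.7
```

```bash
python3 - <<'E'
from h import *
cap('top');cap('top')
s=r.state();print(s['t'],s['tcp_pos'],inS(s['tcp_pos']),s['ft_force'],s['joint_pos'])
go([.392,-.177,.034],.07-np.pi/2)
blocks('top',.026,.05)
E
```

```text
26.5167 [ 0.55564832 -0.08865647  0.20810833] [-0.04677589 -0.02763166] [ 0.0096313  -0.0721673  -2.85353521] [-2.40972443e-01  3.98276055e-01  1.64330221e+00  3.80908250e-05
  1.09982899e+00  1.23690550e+00]
shift [-0.6847  0.2911  0.6963] turnz 0.0036 cur yaw -1.478 j6 1.2369055033149683
top [103. 116.] [ 0.8122  0.4229  0.2447  0.0071 -1.318   0.037 ] 313 stage [0.243  0.4659]
top [ 31. 359.] [0.1642 0.5332 0.1209 0.0431 0.2069 0.043 ] 604 stage [-0.3964  0.6187]
```

Call:
drive_tool --deltas '[[[-0.685, 0.291, 0], [0, 0, 0.0036], 0], [[-0.685, 0.291, 0], [0, 0, 0.0036], 0], [[-0.685, 0.291, 0], [0, 0, 0.0036], 0], [[-0.685, 0.291, 0], [0, 0, 0.0036], 0], [[-0.685, 0.291, 0], [0, 0, 0.0036], 0]]'

```text
t: 26.93
tcp_pos: [0.3879, -0.1769, 0.208]
tool_rot: [-3.14, -0.112, 0.002]
ft_force: [0.4, -0.9, -2.0]
grip_width: 0.0112
gripper_force: 61.7
```

Call:
drive_tool --deltas '[[[0, 0, 0.25], [0, 0, 0], 0], [[0, 0, 0.45], [0, 0, 0], 0], [[0, 0, 0.6], [0, 0, 0], 0], [[0, 0, 0.64], [0, 0, 0], 0], [[0, 0, 0.64], [0, 0, 0], 0]]'

```text
t: 27.35
tcp_pos: [0.3883, -0.1744, 0.0432]
tool_rot: [-3.135, -0.111, 0.012]
ft_force: [-2.2, 0.6, -3.0]
grip_width: 0.0109
gripper_force: 61.6
```

```bash
python3 - <<'E'
from h import *
cap('top');cap('wrist','w7.png')
s=r.state();print(s['t'],s['tcp_pos'],inS(s['tcp_pos']),s['ft_force'],s['joint_pos'])
go([.392,-.177,.034],.07-np.pi/2)
blocks('top',.026,.05)
E
```

```text
27.45 [ 0.3911966  -0.176012    0.04845355] [-0.21663084 -0.10395107] [-0.53948221  0.29856876 -2.62117102] [-5.31411263e-01  4.51230217e-01  2.08830989e+00  2.62020827e-06
  6.03766804e-01  9.70740620e-01]
shift [0.003  0.0042 0.0578] turnz -0.0002 cur yaw -1.502 j6 0.9707406203901685
top [103. 117.] [ 0.8121  0.4244  0.2417  0.0067 -1.326   0.0359] 296 stage [0.243  0.4674]
top [280. 183.] [ 0.6265 -0.0842  0.3019  0.068  -1.5013  0.0356] 1358 stage [ 0.0242 -0.0279]
top [ 31. 359.] [0.1633 0.5331 0.1178 0.0416 0.1953 0.0426] 576 stage [-0.3973  0.6186]
```

View pics/w7.png

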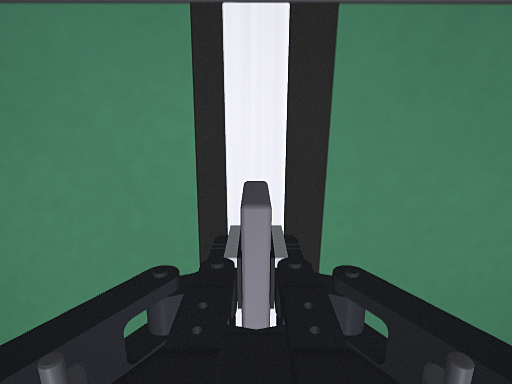

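Wrist view: straightedge lies centred along the mat with black margins either side (205 and 310), just above it; row plus fence measures 68 mm, so the blocks are flush.

Call:
drive_tool --deltas '[[[0, 0.003, 0.03], [0, 0, 0], 0], [[0, 0.003, 0.05], [0, 0, 0], 0], [[0, 0.003, 0.057], [0, 0, 0], 0], [[0, 0.003, 0.057], [0, 0, 0], 0], [[0, 0.003, 0.057], [0, 0, 0], 0]]'

```text
t: 27.87
tcp_pos: [0.3916, -0.1769, 0.0346]
tool_rot: [3.139, 0.102, 0.002]
ft_force: [-0.7, -0.3, -2.2]
grip_width: 0.0111
gripper_force: 61.7
```

Call:
drive_tool --deltas '[[[0, 0, 0], [0, 0, 0], 0.5], [[0, 0, 0], [0, 0, 0], 0.5], [[0, 0, 0], [0, 0, 0], 0.5], [[0, 0, 0], [0, 0, 0], 0.5], [[0, 0, 0], [0, 0, 0], 0.5]]'

```text
t: 28.28
tcp_pos: [0.3913, -0.1768, 0.0341]
tool_rot: [3.14, 0.101, 0.0]
ft_force: [-0.4, -0.3, 0.4]
grip_width: 0.0426
gripper_force: 0.0
```

Call:
drive_tool --deltas '[[[0, 0, -0.2], [0, 0, 0], 0.5], [[0, 0, -0.5], [0, 0, 0], 0.5], [[0, 0, -0.7], [0, 0, 0], 0.5], [[0, 0, -0.7], [0, 0, 0], 0.5], [[0, 0, -0.7], [0, 0, 0], 0.5]]'

```text
t: 28.7
tcp_pos: [0.3932, -0.1779, 0.2149]
tool_rot: [3.135, 0.101, 0.012]
ft_force: [0.8, -1.2, 1.2]
grip_width: 0.0425
gripper_force: 0.0
```

```bash
python3 - <<'E'
from h import *
cap('top','t8.png');cap('wrist')
s=r.state();print(s['t'],s['tcp_pos'],s['joint_pos'][5])
c,p,d=cloud('top')
m=np.zeros(d.shape,bool);m[205:250,190:222]=1
m&=(c[...,2]>.055)&(c[...,2]<.08)&(p.max(-1)<60);print('tab',rect(c,m),inS(c[m].mean(0)))
m=np.zeros(d.shape,bool);m[160:205,225:340]=1
m&=(c[...,2]>.03)&(c[...,2]<.05);P=c[m];Q=np.array([inS(q) for q in P])
for a,b in((-.13,-.07),(-.06,.005),(.015,.075)):
  k=(Q[:,1]>a)&(Q[:,1]<b);print(a,Q[k].min(0),Q[k].max(0),[ (Q[k&(P[:,2]>.034)]).mean(0)])
c,p,d=cloud('wrist')
m=(c[...,2]>.055)&(c[...,2]<.072)&(d>0)&(abs(c[...,0]-.395)<.06)&(abs(c[...,1]+.17)<.035)
print('rib',rect(c,m))
go([*S(-.0976,.175),.21],PSI)
E
```

```text
28.8 [ 0.39208438 -0.17725275  0.21093279] 0.9734169799146376
tab (array([ 0.4958,  0.1149,  0.031 ,  0.0083, -1.5331,  0.0683]), np.int64(49)) [-0.09315603  0.17870069]
-0.13 [-0.00888105 -0.12939858] [ 0.05763091 -0.07090935] [array([ 0.01853813, -0.09947705])]
-0.06 [-0.00893368 -0.05806856] [0.05748324 0.0028536 ] [array([ 0.01862485, -0.02729538])]
0.015 [-0.00962116  0.01602554] [0.05704253 0.07391753] [array([0.01769496, 0.0451917 ])]
rib (array([ 0.3913, -0.1786,  0.0589,  0.0117,  0.0654,  0.0659]), np.int64(749))
shift [ 0.4712 -1.1217  0.0026] turnz 0.2498 cur yaw -1.506 j6 0.9734169799146376
```

Call:
drive_tool --deltas '[[[0.246, -0.568, 0], [0, 0, 0], 0.5], [[0.246, -0.568, 0], [0, 0, 0], 0.5], [[0.246, -0.568, 0], [0, 0, 0], 0.5], [[0.246, -0.568, 0], [0, 0, 0], 0.5], [[0.246, -0.568, 0], [0, 0, 0], 0.5]]'

```text
t: 29.22
tcp_pos: [0.4437, -0.0272, 0.2072]
tool_rot: [-3.138, -0.107, 0.004]
ft_force: [0.4, -1.1, 0.5]
grip_width: 0.0427
gripper_force: 0.0
```

Call:
drive_tool --deltas '[[[0.246, -0.568, 0], [0, 0, -0.0833], 0.5], [[0.246, -0.568, 0], [0, 0, -0.0833], 0.5], [[0.246, -0.568, 0], [0, 0, -0.0833], 0.5], [[0.246, -0.568, 0], [0, 0, -0.0833], 0.5], [[0.246, -0.568, 0], [0, 0, -0.0833], 0.5]]'

```text
t: 29.63
tcp_pos: [0.4962, 0.1181, 0.207]
tool_rot: [-3.001, -0.926, 0.003]
ft_force: [-0.8, -0.2, 1.1]
grip_width: 0.0427
gripper_force: 0.0
```

Call:
drive_tool --deltas '[[[0, 0, 0], [0, 0, -0.0833], 0.5], [[0, 0, 0], [0, 0, -0.0833], 0.5], [[0, 0, 0], [0, 0, -0.0833], 0.5], [[0, 0, 0], [0, 0, -0.0833], 0.5], [[0, 0, 0], [0, 0, -0.0833], 0.5]]'

```text
t: 30.05
tcp_pos: [0.495, 0.1137, 0.2073]
tool_rot: [-2.664, -1.663, 0.004]
ft_force: [-0.9, -0.2, 0.2]
grip_width: 0.0426
gripper_force: 0.0
```

Call:
drive_tool --deltas '[[[0, 0, 0], [0, 0, -0.0833], 0.5], [[0, 0, 0], [0, 0, -0.0833], 0.5], [[0, 0, 0], [0, 0, -0.0833], 0.5], [[0, 0, 0], [0, 0, -0.0833], 0.5], [[0, 0, 0], [0, 0, -0.0833], 0.5]]'

```text
t: 30.47
tcp_pos: [0.4952, 0.1139, 0.2078]
tool_rot: [-2.146, -2.293, 0.002]
ft_force: [-0.2, -1.1, -0.6]
grip_width: 0.0425
gripper_force: 0.0
```

```bash
python3 - <<'E'
from h import *
cap('wrist');cap('wrist','w9.png')
s=r.state();print(s['t'],s['tcp_pos'],s['joint_pos'][5])
c,p,d=cloud('wrist')
m=(c[...,2]>.062)&(c[...,2]<.078)&(p.max(-1)<70)&(d>0)&(abs(c[...,0]-.496)<.05)&(abs(c[...,1]-.1145)<.05)
a=rect(c,m);print('tab',a,inS(a[0]))
go([*a[0][:2],.036],PSI+np.pi)
E
```

```text
30.5667 [0.49537359 0.11411887 0.20820381] 0.07624213554747913
tab (array([ 0.4972,  0.1141,  0.0311,  0.0114, -1.5025,  0.0707]), np.int64(428)) [-0.09172474  0.17853815]
shift [-4.000e-04  8.200e-03  6.888e-01] turnz -0.0012 cur yaw 0.059 j6 0.07624213554747913
```

View pics/w9.png

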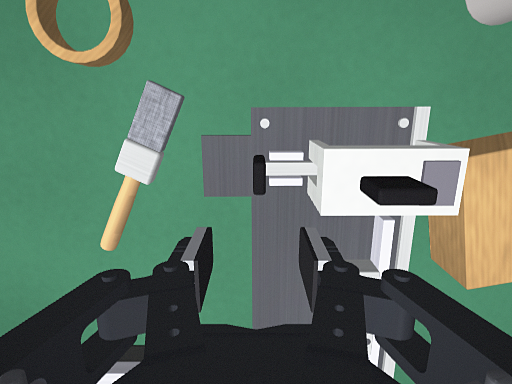

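Wrist view: lock tab at (259,175), handle at (398,190), guides at (285,168).

Call:
drive_tool --deltas '[[[0, 0.008, 0.25], [0, 0, 0], 0.5], [[0, 0.008, 0.45], [0, 0, 0], 0.5], [[0, 0.008, 0.58], [0, 0, 0], 0.5], [[0, 0.008, 0.63], [0, 0, 0], 0.5], [[0, 0.008, 0.66], [0, 0, 0], 0.5]]'

```text
t: 30.98
tcp_pos: [0.4947, 0.1141, 0.0393]
tool_rot: [-2.152, -2.282, 0.009]
ft_force: [-0.7, 0.2, 0.3]
grip_width: 0.0427
gripper_force: 0.0
```

Call:
drive_tool --deltas '[[[0, 0, 0], [0, 0, 0], 0.5], [[0, 0, 0], [0, 0, 0], 0], [[0, 0, 0], [0, 0, 0], 0], [[0, 0, 0], [0, 0, 0], 0], [[0, 0, 0], [0, 0, 0], 0]]'

```text
t: 31.4
tcp_pos: [0.4986, 0.1148, 0.046]
tool_rot: [2.149, 2.289, 0.003]
ft_force: [-1.5, -0.7, 7.5]
grip_width: 0.0111
gripper_force: 59.7
```

```bash
python3 - <<'E'
from h import *
s=r.state();print(s['t'],s['tcp_pos'],inS(s['tcp_pos']),s['ft_force'],s['grip_width'],s['gripper_force'])
c,p,d=cloud('wrist')
for v,u in((157,285),(182,285),(170,300),(165,275)): print(c[v,u])
E
```

```text
31.4 [0.49859175 0.11482292 0.0460366 ] [-0.09028834  0.17916771] [-1.47604487 -0.69924386  7.52178975] 0.01107827824181581 59.668790102005005
[0.52456552 0.12855129 0.02345966]
[0.52714919 0.1007713  0.02154305]
[0.54241668 0.11490409 0.02037729]
[0.51473599 0.11891063 0.02148423]
```

Call:
drive_tool --deltas '[[[0, -0.03, 0], [0, 0, 0], 0], [[0, -0.06, 0], [0, 0, 0], 0], [[0, -0.09, 0], [0, 0, 0], 0], [[0, -0.12, 0], [0, 0, 0], 0], [[0, -0.126, 0], [0, 0, 0], 0]]'

```text
t: 31.82
tcp_pos: [0.4685, 0.1129, 0.0461]
tool_rot: [2.146, 2.287, 0.01]
ft_force: [14.7, -1.3, -3.4]
grip_width: 0.0108
gripper_force: 59.3
```

Call:
drive_tool --deltas '[[[0, -0.005, 0], [0, 0, 0], 0], [[0, -0.005, 0], [0, 0, 0], 0], [[0, -0.005, 0], [0, 0, 0], 0]]'

```text
t: 32.07
tcp_pos: [0.4686, 0.1129, 0.0461]
tool_rot: [2.146, 2.286, 0.011]
ft_force: [12.5, -0.6, -0.2]
grip_width: 0.0107
gripper_force: 59.8
```

```bash
python3 - <<'E'
from h import *
s=r.state();print(s['t'],s['tcp_pos'],inS(s['tcp_pos']),s['ft_force'],s['grip_width'],s['gripper_force'])
E
```

```text
32.0667 [0.46855665 0.11285515 0.04605386] [-0.12038783  0.1791851 ] [12.48893526 -0.64230243 -0.24670841] 0.010698931271578309 59.79051053524017
```

Call:
drive_tool --deltas '[[[0, 0.006, 0], [0, 0, 0], 0], [[0, 0.006, 0], [0, 0, 0], 0.5], [[0, 0.006, 0], [0, 0, 0], 0.5], [[0, 0.006, 0], [0, 0, 0], 0.5], [[0, 0.006, 0], [0, 0, 0], 0.5]]'

```text
t: 32.48
tcp_pos: [0.4662, 0.1127, 0.0441]
tool_rot: [-2.15, -2.291, 0.0]
ft_force: [-0.8, 0.1, 0.1]
grip_width: 0.0426
gripper_force: 0.0
```

Call:
drive_tool --deltas '[[[0, 0, -0.2], [0, 0, 0], 0.5], [[0, 0, -0.5], [0, 0, 0], 0.5], [[0, 0, -0.75], [0, 0, 0], 0.5], [[0, 0, -0.75], [0, 0, 0], 0.5], [[0, 0, -0.75], [0, 0, 0], 0.5]]'

```text
t: 32.9
tcp_pos: [0.4673, 0.1129, 0.2361]
tool_rot: [2.147, 2.289, 0.006]
ft_force: [0.4, 0.2, -0.5]
grip_width: 0.0424
gripper_force: 0.0
```

Call:
drive_tool --deltas '[[[0, 0.548, 0], [0, 0, 0.0833], 0.5], [[0, 0.548, 0], [0, 0, 0.0833], 0.5], [[0, 0.548, 0], [0, 0, 0.0833], 0.5], [[0, 0.548, 0], [0, 0, 0.0833], 0.5], [[0, 0.548, 0], [0, 0, 0.0833], 0.5]]'

```text
t: 33.32
tcp_pos: [0.605, 0.1213, 0.2304]
tool_rot: [-2.675, -1.648, 0.001]
ft_force: [0.1, 0.7, -0.2]
grip_width: 0.0425
gripper_force: 0.0
```

Call:
drive_tool --deltas '[[[0, 0, 0], [0, 0, 0.0833], 0.5], [[0, 0, 0], [0, 0, 0.0833], 0.5], [[0, 0, 0], [0, 0, 0.0833], 0.5], [[0, 0, 0], [0, 0, 0.0833], 0.5], [[0, 0, 0], [0, 0, 0.0833], 0.5]]'

```text
t: 33.73
tcp_pos: [0.6021, 0.1214, 0.2314]
tool_rot: [-3.008, -0.905, 0.001]
ft_force: [0.1, -0.1, -0.7]
grip_width: 0.0426
gripper_force: 0.0
```

Call:
drive_tool --deltas '[[[0, 0, 0], [0, 0, 0.0833], 0.5], [[0, 0, 0], [0, 0, 0.0833], 0.5], [[0, 0, 0], [0, 0, 0.0833], 0.5], [[0, 0, 0], [0, 0, 0.0833], 0.5], [[0, 0, 0], [0, 0, 0.0833], 0.5]]'

```text
t: 34.15
tcp_pos: [0.6025, 0.1214, 0.2315]
tool_rot: [-3.14, -0.099, 0.001]
ft_force: [0.1, -0.4, 0.0]
grip_width: 0.043
gripper_force: 0.0
```

```bash
python3 - <<'E'
from h import *
cap('wrist');cap('wrist','w10.png')
s=r.state();print(s['t'],s['tcp_pos'],s['joint_pos'][5])
c,p,d=cloud('wrist')
m=(c[...,2]>.118)&(c[...,2]<.145)&(p.max(-1)<70)&(d>0)&(abs(c[...,0]-.605)<.05)&(abs(c[...,1]-.1217)<.03)
a=rect(c,m);print('handle',a,inS(a[0]))
go([*S(.0167,.179),.098],PSI-np.pi/2)
E
```

```text
34.25 [0.60270787 0.12143149 0.23151247] 1.6238987508584617
handle (array([0.6069, 0.1213, 0.0427, 0.0136, 0.0544, 0.1328]), np.int64(866)) [0.01821128 0.17848753]
shift [ 1.08e-02 -4.00e-04  5.34e-01] turnz 0.0006 cur yaw -1.501 j6 1.6238987508584617
```

View pics/w10.png

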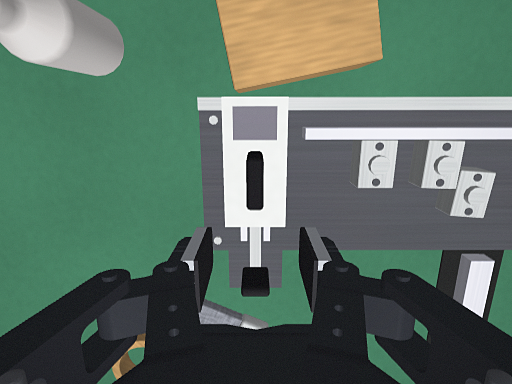

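Wrist view: the third block has been knocked off the fence to (473,195), turned a little and close to the middle block (444,165). The carriage is still parked with the lock drawn. I'll measure the block and put it back.

```bash
python3 - <<'E'
from h import *
i=cv2.imread('pics/w10.png');cv2.imwrite('pics/c10.png',cv2.resize(i[120:260,340:512],(800,651))[:600])
c,p,d=cloud('wrist');z=c[...,2]
m=(z>.030)&(z<.048)&(d>0)&(p.min(-1)>110);m[:,:345]=0;m[:139]=0;m[225:]=0
Q=(c[...,:2]-O)@np.array([[np.cos(PSI),-np.sin(PSI)],[np.sin(PSI),np.cos(PSI)]])
for lab,sel in (('all',m),):
  q=Q[m];np.save('q.npy',q)
  H,xe,ye=np.histogram2d(q[:,0],q[:,1],bins=[np.arange(-.07,.06,.006),np.arange(-.16,.08,.006)])
  for row in H[::-1]: print(''.join('#' if v>4 else '+' if v>0 else '.' for v in row))
b=(p.min(-1)>110)
k,l,st,ce=cv2.connectedComponentsWithStats((m&(Q[...,0]<.044)).astype(np.uint8))
for j in range(1,k):
  if st[j,4]>80:a=rect(c,l==j);print(st[j],a,inS(a[0]))
E
```

```text
.......................................
.........+######+######################
..................########....########.
..................########....########.
..................########....########.
..................########....########.
..................########....########.
............##############....########.
...........###############....########.
............##############....########.
............##############....########.
............#######....................
............#######....................
............#######+...................
............#######....................
............###+###+...................
............#######....................
.......................................
.......................................
.......................................
.......................................
[ 357  140   41   49 1540] (array([ 0.6149, -0.0135,  0.0535,  0.0403,  0.0716,  0.0393]), np.int64(1540)) [0.01730352 0.0434534 ]
[ 421  140   75   78 3012] (array([ 0.6039, -0.1055,  0.086 ,  0.0814,  0.0165,  0.0394]), np.int64(3012)) [ 0.00025987 -0.04762082]
```

View pics/c10.png

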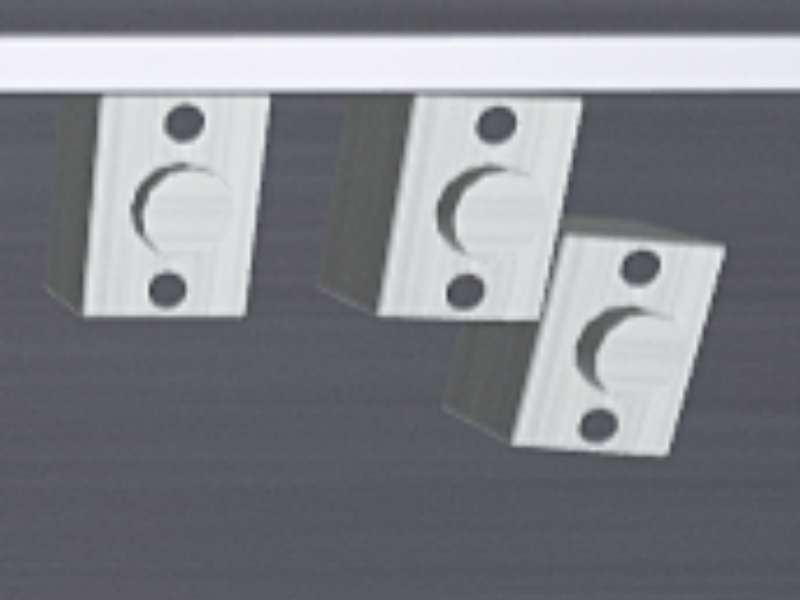

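The enlarged crop shows the knocked block beside the middle block, front about 31 mm off, nearly square and still upright (stage about (-0.0135, -0.069)). Pushing its front with both fingertips will square it against the fence.

Call:
drive_tool --deltas '[[[-0.172, 0.5, 0], [0, 0, 0], 0.12], [[-0.172, 0.5, 0], [0, 0, 0], 0.12], [[-0.172, 0.5, 0], [0, 0, 0], 0.12], [[-0.172, 0.5, 0], [0, 0, 0], 0.12], [[-0.172, 0.5, 0], [0, 0, 0], 0.12]]'

```text
t: 34.67
tcp_pos: [0.5677, -0.0082, 0.2317]
tool_rot: [3.14, 0.104, 0.0]
ft_force: [0.1, 0.1, -0.3]
grip_width: 0.0104
gripper_force: 0.0
```

Call:
drive_tool --deltas '[[[-0.172, 0.5, 0], [0, 0, 0], 0.12], [[-0.172, 0.5, 0], [0, 0, 0], 0.12], [[-0.172, 0.5, 0], [0, 0, 0], 0.12], [[-0.172, 0.5, 0], [0, 0, 0], 0.12], [[-0.172, 0.5, 0], [0, 0, 0], 0.12]]'

```text
t: 35.08
tcp_pos: [0.5334, -0.1346, 0.2315]
tool_rot: [-3.14, -0.103, -0.0]
ft_force: [-0.2, 1.4, -0.2]
grip_width: 0.0108
gripper_force: 0.0
```

Call:
drive_tool --deltas '[[[0, 0, 0.3], [0, 0, 0], 0.12], [[0, 0, 0.5], [0, 0, 0], 0.12], [[0, 0, 0.65], [0, 0, 0], 0.12], [[0, 0, 0.7], [0, 0, 0], 0.12], [[0, 0, 0.7], [0, 0, 0], 0.12]]'

```text
t: 35.5
tcp_pos: [0.5309, -0.1305, 0.0508]
tool_rot: [-3.136, -0.107, 0.013]
ft_force: [-1.0, 1.4, -1.5]
grip_width: 0.0102
gripper_force: 0.0
```

```bash
python3 - <<'E'
from h import *
cap('wrist','w11.png');cap('top')
s=r.state();print(s['t'],s['tcp_pos'],inS(s['tcp_pos']),s['grip_width'],s['joint_pos'][5])
go([*S(-.072,-.071),.017],PSI-np.pi/2)
blocks('top',.026,.05)
E
```

```text
35.6 [ 0.53320473 -0.13186129  0.05540818] [-0.07202006 -0.06926221] 0.010015476122300913 1.1760225090367549
shift [0.0006 0.0072 0.1536] turnz 0.0002 cur yaw -1.504 j6 1.1760225090367549
top [103. 116.] [ 0.8118  0.4235  0.2448  0.0067 -1.3214  0.0365] 308 stage [0.2426 0.4665]
top [257. 183.] [ 0.6221 -0.0111  0.1565  0.0674 -1.5166  0.0346] 645 stage [0.0246 0.0454]
top [ 31. 359.] [0.1639 0.5334 0.1185 0.0425 0.2118 0.0427] 590 stage [-0.3966  0.6189]
```

View pics/w11.png

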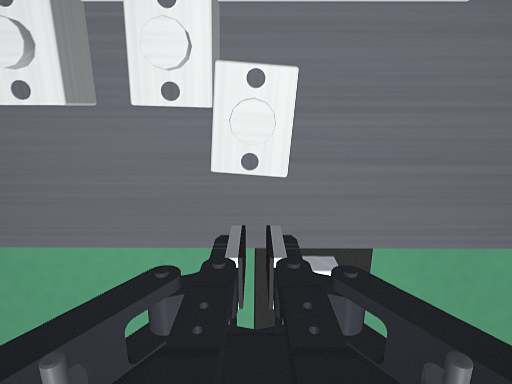

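Wrist view: knocked block at (254,120) lies square ahead of the fingers, turned by about 4 degrees, its left edge near the middle block.

Call:
drive_tool --deltas '[[[0, 0.006, 0.05], [0, 0, 0], 0.12], [[0, 0.006, 0.1], [0, 0, 0], 0.12], [[0, 0.006, 0.14], [0, 0, 0], 0.12], [[0, 0.006, 0.15], [0, 0, 0], 0.12], [[0, 0.006, 0.15], [0, 0, 0], 0.12]]'

```text
t: 36.02
tcp_pos: [0.5334, -0.135, 0.0186]
tool_rot: [-3.14, -0.101, 0.001]
ft_force: [-0.2, -0.1, 0.1]
grip_width: 0.0105
gripper_force: 0.0
```

Call:
drive_tool --deltas '[[[0.03, 0, 0], [0, 0, 0], 0.12], [[0.06, 0, 0], [0, 0, 0], 0.12], [[0.08, 0, 0], [0, 0, 0], 0.12], [[0.1, 0, 0], [0, 0, 0], 0.12], [[0.115, 0, 0], [0, 0, 0], 0.12]]'

```text
t: 36.43
tcp_pos: [0.5628, -0.1333, 0.0192]
tool_rot: [3.14, 0.101, -0.0]
ft_force: [-4.5, -2.2, 2.4]
grip_width: 0.0104
gripper_force: 2.1
```

Call:
drive_tool --deltas '[[[0.015, 0, 0], [0, 0, 0], 0.12], [[0.03, 0, 0], [0, 0, 0], 0.12], [[0.045, 0, 0], [0, 0, 0], 0.12], [[0.055, 0, 0], [0, 0, 0], 0.12], [[0.055, 0, 0], [0, 0, 0], 0.12]]'

```text
t: 36.85
tcp_pos: [0.5767, -0.1322, 0.0189]
tool_rot: [3.14, 0.101, 0.002]
ft_force: [0.7, 0.1, -0.3]
grip_width: 0.0103
gripper_force: 0.0
```

```bash
python3 - <<'E'
from h import *
cap('wrist')
s=r.state();print(s['t'],s['tcp_pos'],inS(s['tcp_pos']),s['ft_force'],s['torque'],s['grip_width'])
c,p,d=cloud('wrist');m=(c[...,2]>.03)&(c[...,2]<.05)&(d>0)&(p.min(-1)>110)
Q=np.array([inS(q) for q in c[m]]);
H,_,_=np.histogram2d(Q[:,0],Q[:,1],bins=[np.arange(-.05,.06,.005),np.arange(-.15,.08,.005)])
for row in H[::-1]: print(''.join('#' if v>4 else '+' if v>0 else '.' for v in row))
E
```

```text
36.9 [ 0.5765838  -0.13226669  0.01894448] [-0.02876217 -0.07252767] [0.29914263 0.17585377 0.14724837] [-0.00459097 -0.01716304  0.00937787] 0.010403239842623565
####################################.........
####################################.........
####################################.........
............+###########+####.....#+.........
............#################.....##.........
............####+############.....##.........
............#################.....##.........
............#################.....##.........
............#################.....###........
............#################.....###........
............#################.....###........
............############+####.....###........
............#################.....###........
............####+####........................
............#########........................
.............................................
.............................................
.............................................
.............................................
.............................................
.............................................
```

Call:
drive_tool --deltas '[[[0.012, 0, 0], [0, 0, 0], 0.12], [[0.024, 0, 0], [0, 0, 0], 0.12], [[0.034, 0, 0], [0, 0, 0], 0.12], [[0.042, 0, 0], [0, 0, 0], 0.12], [[0.042, 0, 0], [0, 0, 0], 0.12]]'

```text
t: 37.32
tcp_pos: [0.5862, -0.1316, 0.0188]
tool_rot: [-3.14, -0.101, 0.002]
ft_force: [-4.6, -0.1, 1.1]
grip_width: 0.0103
gripper_force: 2.0
```

Call:
drive_tool --deltas '[[[0.004, 0, 0], [0, 0, 0], 0.12], [[0.008, 0, 0], [0, 0, 0], 0.12], [[0.008, 0, 0], [0, 0, 0], 0.12]]'

```text
t: 37.57
tcp_pos: [0.5863, -0.1316, 0.0187]
tool_rot: [-3.139, -0.102, 0.009]
ft_force: [-15.1, -2.7, 10.1]
grip_width: 0.01
gripper_force: 7.9
```

Call:
drive_tool --deltas '[[[-0.01, 0, 0], [0, 0, 0], 0.12], [[-0.03, 0, 0], [0, 0, 0], 0.12], [[-0.07, 0, 0], [0, 0, 0], 0.12], [[-0.12, 0, 0], [0, 0, 0], 0.12], [[-0.12, 0, 0], [0, 0, 0], 0.12]]'

```text
t: 37.98
tcp_pos: [0.5571, -0.1334, 0.0188]
tool_rot: [-3.14, -0.101, 0.001]
ft_force: [0.2, 0.0, -0.1]
grip_width: 0.0103
gripper_force: 0.0
```

Call:
drive_tool --deltas '[[[0, 0, -0.2], [0, 0, 0], 0.12], [[0, 0, -0.5], [0, 0, 0], 0.12], [[0, 0, -0.8], [0, 0, 0], 0.12], [[0, 0, -0.85], [0, 0, 0], 0.12], [[0, 0, -0.85], [0, 0, 0], 0.12]]'

```text
t: 38.4
tcp_pos: [0.5589, -0.1333, 0.2299]
tool_rot: [3.14, 0.101, 0.002]
ft_force: [0.9, 0.2, -0.5]
grip_width: 0.0101
gripper_force: 0.0
```

Call:
drive_tool --deltas '[[[0.132, -0.5, 0], [0, 0, 0], 0.5], [[0.132, -0.5, 0], [0, 0, 0], 0.5], [[0.132, -0.5, 0], [0, 0, 0], 0.5], [[0.132, -0.5, 0], [0, 0, 0], 0.5], [[0.132, -0.5, 0], [0, 0, 0], 0.5]]'

```text
t: 38.82
tcp_pos: [0.5842, -0.0044, 0.2276]
tool_rot: [-3.14, -0.106, -0.002]
ft_force: [-0.0, 0.0, 0.3]
grip_width: 0.0426
gripper_force: 0.0
```

Call:
drive_tool --deltas '[[[0.132, -0.5, 0], [0, 0, 0], 0.5], [[0.132, -0.5, 0], [0, 0, 0], 0.5], [[0.132, -0.5, 0], [0, 0, 0], 0.5], [[0.132, -0.5, 0], [0, 0, 0], 0.5], [[0.132, -0.5, 0], [0, 0, 0], 0.5]]'

```text
t: 39.23
tcp_pos: [0.6087, 0.1212, 0.2271]
tool_rot: [3.14, 0.104, 0.0]
ft_force: [-0.3, -0.4, -0.0]
grip_width: 0.0425
gripper_force: 0.0
```

```bash
cat >> h.py <<'E'
def row(n):
    c,p,d=cloud(n);z=c[...,2];m=(z>.03)&(z<.05)&(d>0)&(p.min(-1)>110)
    Q=np.dot(c[...,:2]-O,np.array([[np.cos(PSI),-np.sin(PSI)],[np.sin(PSI),np.cos(PSI)]]))
    m&=(Q[...,0]<.043)&(Q[...,0]>-.09)&(abs(Q[...,1]+.03)<.13)
    q=Q[m]
    H,_,_=np.histogram2d(q[:,0],q[:,1],bins=[np.arange(-.05,.05,.006),np.arange(-.15,.1,.005)])
    for r_ in H[::-1]: print(''.join('#' if v>4 else '+' if v>0 else '.' for v in r_))
    k,l,st,ce=cv2.connectedComponentsWithStats(m.astype(np.uint8))
    for j in range(1,k):
        if st[j,4]>80:a=rect(c,l==j)[0];print(a,inS(a),'yaw-err',((a[4]-PSI+np.pi/4)%(np.pi/2)-np.pi/4).round(3))
E
python3 - <<'E'
from h import *
cap('wrist');cap('wrist')
s=r.state();print(s['t'],s['tcp_pos'],s['joint_pos'][5])
row('wrist')
go([*S(.0182,.179),.098],PSI-np.pi/2)
E
```

```text
39.3333 [0.60844407 0.11885033 0.22716868] 1.6251822340635158
............+################.....+########......
............+###+#######.####.....+###+####......
............+################.....#########......
............+################.....+########......
............+################.....+########......
............+#########+######.....#########......
............#################.....+########......
............#################.....#########......
............+################.....+########......
............++++##++#+#+++#++.....+#+#+++++......
.................................................
.................................................
.................................................
.................................................
.................................................
.................................................
[ 0.6149 -0.0136  0.0516  0.0399  0.0606  0.0394] [0.01729692 0.04335362] yaw-err -0.005
[ 0.6206 -0.1032  0.0815  0.0518 -1.5032  0.0395] [ 0.0170752  -0.04642723] yaw-err 0.002
shift [-0.0055 -0.0124  0.5167] turnz -0.0004 cur yaw -1.507 j6 1.6251822340635158
```

All three are flush again. Now grip the carriage handle.

Call:
drive_tool --deltas '[[[-0.005, -0.01, 0.2], [0, 0, 0], 0.5], [[-0.005, -0.01, 0.35], [0, 0, 0], 0.5], [[-0.005, -0.01, 0.45], [0, 0, 0], 0.5], [[-0.005, -0.01, 0.49], [0, 0, 0], 0.5], [[-0.005, -0.01, 0.51], [0, 0, 0], 0.5]]'

```text
t: 39.75
tcp_pos: [0.6064, 0.1209, 0.0985]
tool_rot: [3.14, 0.098, -0.004]
ft_force: [-0.2, 0.3, 0.1]
grip_width: 0.0428
gripper_force: 0.0
```

Call:
drive_tool --deltas '[[[0, 0, 0], [0, 0, 0], 0.5], [[0, 0, 0], [0, 0, 0], 0], [[0, 0, 0], [0, 0, 0], 0], [[0, 0, 0], [0, 0, 0], 0], [[0, 0, 0], [0, 0, 0], 0]]'

```text
t: 40.17
tcp_pos: [0.6079, 0.1226, 0.1019]
tool_rot: [-3.14, -0.102, -0.005]
ft_force: [-0.5, -1.9, 5.5]
grip_width: 0.0133
gripper_force: 58.8
```

```bash
python3 - <<'E'
from h import *
s=r.state();print(s['t'],s['tcp_pos'],inS(s['tcp_pos']),s['ft_force'],s['grip_width'],s['gripper_force'])
E
```

```text
40.1667 [0.60793124 0.1225957  0.10187993] [0.01932572 0.1797124 ] [-0.53744963 -1.9290673   5.49039363] 0.013290875776414603 58.838539123535156
```

Call:
drive_tool --deltas '[[[0, 0.06, 0], [0, 0, 0], 0], [[0, 0.16, 0], [0, 0, 0], 0], [[0, 0.28, 0], [0, 0, 0], 0], [[0, 0.4, 0], [0, 0, 0], 0], [[0, 0.5, 0], [0, 0, 0], 0]]'

```text
t: 40.58
tcp_pos: [0.6163, -0.0034, 0.1019]
tool_rot: [-3.14, -0.101, -0.007]
ft_force: [3.7, 4.1, 2.9]
grip_width: 0.0133
gripper_force: 58.9
```

Call:
drive_tool --deltas '[[[0, 0.1, 0], [0, 0, 0], 0], [[0, 0.2, 0], [0, 0, 0], 0], [[0, 0.3, 0], [0, 0, 0], 0], [[0, 0.4, 0], [0, 0, 0], 0], [[0, 0.5, 0], [0, 0, 0], 0]]'

```text
t: 41.0
tcp_pos: [0.6246, -0.1278, 0.1019]
tool_rot: [3.139, 0.102, 0.007]
ft_force: [7.0, 2.9, 0.0]
grip_width: 0.013
gripper_force: 58.6
```

Call:
drive_tool --deltas '[[[0, 0.1, 0], [0, 0, 0], 0], [[0, 0.2, 0], [0, 0, 0], 0], [[0, 0.3, 0], [0, 0, 0], 0], [[0, 0.4, 0], [0, 0, 0], 0], [[0, 0.5, 0], [0, 0, 0], 0]]'

```text
t: 41.42
tcp_pos: [0.633, -0.2525, 0.1019]
tool_rot: [3.139, 0.102, 0.008]
ft_force: [11.4, 4.9, -0.2]
grip_width: 0.0133
gripper_force: 58.5
```

Call:
drive_tool --deltas '[[[0, 0.04, 0], [0, 0, 0], 0], [[0, 0.08, 0], [0, 0, 0], 0], [[0, 0.1, 0], [0, 0, 0], 0], [[0, 0.105, 0], [0, 0, 0], 0], [[0, 0.105, 0], [0, 0, 0], 0]]'

```text
t: 41.83
tcp_pos: [0.6346, -0.2766, 0.1019]
tool_rot: [-3.139, -0.102, -0.007]
ft_force: [6.6, 8.9, 4.7]
grip_width: 0.0133
gripper_force: 61.2
```

```bash
python3 - <<'E'
from h import *
s=r.state();print(s['t'],s['tcp_pos'],inS(s['tcp_pos']),s['ft_force'],s['grip_width'],s['gripper_force'],s['joint_pos'][5])
E
```

```text
41.8333 [ 0.63457381 -0.27658721  0.10191823] [ 0.01958334 -0.22035854] [6.55000763 8.91715816 4.67701231] 0.013287950835575265 61.2184739112854 1.0250689163854174
```

Call:
drive_tool --deltas '[[[0, 0, 0], [0, 0, 0], 0], [[0, 0, 0], [0, 0, 0], 0], [[0, -0.1, 0], [0, 0, 0], 0], [[0, -0.2, 0], [0, 0, 0], 0], [[0, -0.3, 0], [0, 0, 0], 0]]'

```text
t: 42.25
tcp_pos: [0.6297, -0.203, 0.102]
tool_rot: [3.138, 0.1, 0.009]
ft_force: [8.4, -2.6, -0.9]
grip_width: 0.0129
gripper_force: 62.2
```

Call:
drive_tool --deltas '[[[0, -0.1, 0], [0, 0, 0], 0], [[0, -0.2, 0], [0, 0, 0], 0], [[0, -0.3, 0], [0, 0, 0], 0], [[0, -0.4, 0], [0, 0, 0], 0], [[0, -0.5, 0], [0, 0, 0], 0]]'

```text
t: 42.67
tcp_pos: [0.6213, -0.0776, 0.1019]
tool_rot: [3.138, 0.101, 0.007]
ft_force: [5.1, -2.9, 2.4]
grip_width: 0.0134
gripper_force: 62.4
```

Call:
drive_tool --deltas '[[[0, -0.1, 0], [0, 0, 0], 0], [[0, -0.2, 0], [0, 0, 0], 0], [[0, -0.3, 0], [0, 0, 0], 0], [[0, -0.4, 0], [0, 0, 0], 0], [[0, -0.5, 0], [0, 0, 0], 0]]'

```text
t: 43.08
tcp_pos: [0.613, 0.0473, 0.1019]
tool_rot: [3.139, 0.101, 0.006]
ft_force: [2.4, -3.7, 3.7]
grip_width: 0.013
gripper_force: 62.7
```

Call:
drive_tool --deltas '[[[0, -0.1, 0], [0, 0, 0], 0], [[0, -0.18, 0], [0, 0, 0], 0], [[0, -0.24, 0], [0, 0, 0], 0], [[0, -0.28, 0], [0, 0, 0], 0], [[0, -0.3, 0], [0, 0, 0], 0]]'

```text
t: 43.5
tcp_pos: [0.6079, 0.1227, 0.1019]
tool_rot: [-3.14, -0.103, -0.005]
ft_force: [-0.2, -2.4, 7.4]
grip_width: 0.0128
gripper_force: 63.3
```

Call:
drive_tool --deltas '[[[0, -0.007, 0], [0, 0, 0], 0], [[0, -0.007, 0], [0, 0, 0], 0], [[0, -0.007, 0], [0, 0, 0], 0], [[0, -0.007, 0], [0, 0, 0], 0]]'

```text
t: 43.83
tcp_pos: [0.6079, 0.1227, 0.1019]
tool_rot: [3.139, 0.102, 0.005]
ft_force: [-1.4, -4.5, 7.9]
grip_width: 0.0131
gripper_force: 63.3
```

```bash
python3 - <<'E'
from h import *
s=r.state();print(s['t'],s['tcp_pos'],inS(s['tcp_pos']),s['ft_force'],s['grip_width'],s['gripper_force'],s['joint_pos'][5])
E
```

```text
43.8333 [0.60794151 0.12270326 0.10187195] [0.01934307 0.17981905] [-1.38357942 -4.47782229  7.87627711] 0.013075151972034788 63.318883180618286 1.6312607182135888
```

Call:
drive_tool --deltas '[[[0, 0.006, 0], [0, 0, 0], 0.5], [[0, 0.006, 0], [0, 0, 0], 0.5], [[0, 0.006, 0], [0, 0, 0], 0.5], [[0, 0.006, 0], [0, 0, 0], 0.5], [[0, 0.006, 0], [0, 0, 0], 0.5]]'

```text
t: 44.25
tcp_pos: [0.607, 0.1218, 0.0998]
tool_rot: [-3.14, -0.101, -0.0]
ft_force: [0.3, -0.4, 0.1]
grip_width: 0.0428
gripper_force: 0.0
```

Call:
drive_tool --deltas '[[[0, 0, -0.2], [0, 0, 0], 0.5], [[0, 0, -0.4], [0, 0, 0], 0.5], [[0, 0, -0.5], [0, 0, 0], 0.5], [[0, 0, -0.5], [0, 0, 0], 0.5]]'

```text
t: 44.58
tcp_pos: [0.61, 0.1222, 0.2334]
tool_rot: [-3.139, -0.101, -0.019]
ft_force: [1.3, -0.1, 0.6]
grip_width: 0.0428
gripper_force: 0.0
```

Call:
drive_tool --deltas '[[[-0.559, 0, 0], [0, 0, -0.0833], 0.5], [[-0.559, 0, 0], [0, 0, -0.0833], 0.5], [[-0.559, 0, 0], [0, 0, -0.0833], 0.5], [[-0.559, 0, 0], [0, 0, -0.0833], 0.5], [[-0.559, 0, 0], [0, 0, -0.0833], 0.5]]'

```text
t: 45.0
tcp_pos: [0.4645, 0.1126, 0.2249]
tool_rot: [-3.003, -0.922, 0.001]
ft_force: [1.2, -0.0, 0.2]
grip_width: 0.0425
gripper_force: 0.0
```

Call:
drive_tool --deltas '[[[0, 0, 0], [0, 0, -0.0833], 0.5], [[0, 0, 0], [0, 0, -0.0833], 0.5], [[0, 0, 0], [0, 0, -0.0833], 0.5], [[0, 0, 0], [0, 0, -0.0833], 0.5], [[0, 0, 0], [0, 0, -0.0833], 0.5]]'

```text
t: 45.42
tcp_pos: [0.4681, 0.1127, 0.2247]
tool_rot: [2.665, 1.663, 0.001]
ft_force: [-0.7, -0.1, -0.2]
grip_width: 0.0424
gripper_force: 0.0
```

Call:
drive_tool --deltas '[[[0, 0, 0], [0, 0, -0.0833], 0.5], [[0, 0, 0], [0, 0, -0.0833], 0.5], [[0, 0, 0], [0, 0, -0.0833], 0.5], [[0, 0, 0], [0, 0, -0.0833], 0.5], [[0, 0, 0], [0, 0, -0.0833], 0.5]]'

```text
t: 45.83
tcp_pos: [0.4679, 0.1127, 0.2247]
tool_rot: [2.147, 2.293, 0.0]
ft_force: [-0.5, -0.5, -0.4]
grip_width: 0.0429
gripper_force: 0.0
```

```bash
python3 - <<'E'
from h import *
cap('wrist');cap('wrist')
s=r.state();print(s['t'],s['tcp_pos'],s['joint_pos'][5])
c,p,d=cloud('wrist')
m=(c[...,2]>.062)&(c[...,2]<.078)&(p.max(-1)<70)&(d>0)&(abs(c[...,0]-.469)<.05)&(abs(c[...,1]-.113)<.05)
a=rect(c,m);print('tab',a,inS(a[0]))
m=(c[...,2]>.122)&(c[...,2]<.145)&(p.max(-1)<70)&(d>0)&(abs(c[...,0]-.605)<.05)&(abs(c[...,1]-.1217)<.03)
b=rect(c,m);print('handle',b,inS(b[0]))
go([*S(-.1204,.179),.045],PSI+np.pi)
E
```

```text
45.9333 [0.46779318 0.11269332 0.22471962] 0.08088800331595838
tab (array([ 0.4679,  0.1123,  0.0307,  0.011 , -1.5105,  0.0706]), np.int64(374)) [-0.12107966  0.17867447]
handle (array([0.6055, 0.1212, 0.0438, 0.0139, 0.0711, 0.1325]), np.int64(1063)) [0.01680773 0.17848008]
shift [-3.000e-04  2.900e-03  7.189e-01] turnz -0.0012 cur yaw 0.059 j6 0.08088800331595838
```

Close on the tab and push home 30 mm, slightly over-commanded.

Call:
drive_tool --deltas '[[[0, 0.003, 0.25], [0, 0, 0], 0.5], [[0, 0.003, 0.48], [0, 0, 0], 0.5], [[0, 0.003, 0.62], [0, 0, 0], 0.5], [[0, 0.003, 0.69], [0, 0, 0], 0.5], [[0, 0.003, 0.72], [0, 0, 0], 0.5]]'

```text
t: 46.35
tcp_pos: [0.4657, 0.1123, 0.04]
tool_rot: [-2.154, -2.282, 0.008]
ft_force: [-1.2, 0.3, -0.6]
grip_width: 0.0424
gripper_force: 0.0
```

Call:
drive_tool --deltas '[[[0, 0, 0], [0, 0, 0], 0.5], [[0, 0, 0], [0, 0, 0], 0], [[0, 0, 0], [0, 0, 0], 0], [[0, 0, 0], [0, 0, 0], 0], [[0, 0, 0], [0, 0, 0], 0]]'

```text
t: 46.77
tcp_pos: [0.4694, 0.1129, 0.0464]
tool_rot: [2.149, 2.289, 0.004]
ft_force: [-0.7, 0.0, 6.6]
grip_width: 0.0109
gripper_force: 61.0
```

Call:
drive_tool --deltas '[[[0, 0.03, 0], [0, 0, 0], 0], [[0, 0.06, 0], [0, 0, 0], 0], [[0, 0.09, 0], [0, 0, 0], 0], [[0, 0.115, 0], [0, 0, 0], 0], [[0, 0.124, 0], [0, 0, 0], 0]]'

```text
t: 47.18
tcp_pos: [0.4987, 0.1148, 0.0462]
tool_rot: [-2.149, -2.289, 0.002]
ft_force: [-20.4, -0.8, 26.9]
grip_width: 0.0107
gripper_force: 64.0
```

Call:
drive_tool --deltas '[[[0, 0.004, 0], [0, 0, 0], 0], [[0, 0.004, 0], [0, 0, 0], 0], [[0, 0.004, 0], [0, 0, 0], 0]]'

```text
t: 47.43
tcp_pos: [0.4987, 0.1148, 0.0463]
tool_rot: [-2.149, -2.289, 0.003]
ft_force: [-14.5, -0.4, 20.5]
grip_width: 0.011
gripper_force: 63.0
```

```bash
python3 - <<'E'
from h import *
s=r.state();print(s['t'],s['tcp_pos'],inS(s['tcp_pos']),s['ft_force'],s['grip_width'],s['gripper_force'])
E
```

```text
47.4333 [0.49868156 0.11483605 0.04630252] [-0.09019787  0.17917489] [-14.47396163  -0.43331792  20.54731429] 0.011043570203337275 63.008227944374084
```

Call:
drive_tool --deltas '[[[0, -0.008, 0], [0, 0, 0], 0], [[0, -0.008, 0], [0, 0, 0], 0.5], [[0, -0.008, 0], [0, 0, 0], 0.5], [[0, -0.008, 0], [0, 0, 0], 0.5], [[0, -0.008, 0], [0, 0, 0], 0.5]]'

```text
t: 47.85
tcp_pos: [0.4984, 0.1146, 0.045]
tool_rot: [2.15, 2.291, 0.0]
ft_force: [-0.3, 0.8, 0.1]
grip_width: 0.0426
gripper_force: 0.0
```

Call:
drive_tool --deltas '[[[0, 0, -0.2], [0, 0, 0], 0.5], [[0, 0, -0.5], [0, 0, 0], 0.5], [[0, 0, -0.75], [0, 0, 0], 0.5], [[0, 0, -0.75], [0, 0, 0], 0.5], [[0, 0, -0.75], [0, 0, 0], 0.5]]'

```text
t: 48.27
tcp_pos: [0.4994, 0.1148, 0.2372]
tool_rot: [2.147, 2.288, 0.007]
ft_force: [0.3, -0.4, -0.2]
grip_width: 0.0427
gripper_force: 0.0
```

Call:
drive_tool --deltas '[[[0, -0.4, 0], [0, 0, 0], 0.5], [[0, -0.4, 0], [0, 0, 0], 0.5], [[0, -0.4, 0], [0, 0, 0], 0.5], [[0, -0.4, 0], [0, 0, 0], 0.5], [[0, -0.4, 0], [0, 0, 0], 0.5]]'

```text
t: 48.68
tcp_pos: [0.3983, 0.1083, 0.2328]
tool_rot: [2.149, 2.291, 0.001]
ft_force: [0.3, -1.5, -0.4]
grip_width: 0.0427
gripper_force: 0.0
```

```bash
python3 - <<'E'
from h import *
cap('wrist');cap('top')
s=r.state();print(s['t'],s['tcp_pos'],s['ft_force'])
row('top')
for n in('wrist','top'):
  c,p,d=cloud(n);k=(d>0);dk=p.max(-1)<75
  def at(z0,z1,x,y,w,e=True):
    m=k&(c[...,2]>z0)&(c[...,2]<z1)&(abs(c[...,0]-x)<w)&(abs(c[...,1]-y)<w)&e
    return (rect(c,m),inS(c[m].mean(0))) if m.sum()>20 else None
  print(n,'tab',at(.058,.078,.497,.114,.04,dk),'handle',at(.12,.145,.606,.1215,.04,dk),'rib',at(.055,.075,.3913,-.178,.045),'bar',at(.014,.03,.3913,-.178,.12,p.min(-1)>120))
E
```

```text
48.7833 [0.3992891  0.10831347 0.23250612] [-0.01929782  0.35846215 -0.10365333]
.............++++++++++++.++++.....++++++++......
.............+++++++#++#+#++++.....++##++++......
.............##+++#+#+#+++++++.....+#++++++......
.............++++++++++++++++......#+++++++......
.............++#+#+#+++#+++#+......#++++#+#......
.............++#++##++++++#+#......++#+##++......
.............#++++++###+##+++......+++#####......
.............+##+++++++++++##......+++++#++......
.............++++++###++####+......#++##++++.....
.............+++++.++.++++.++......+.++++++......
.................................................
.................................................
.................................................
.................................................
.................................................
.................................................
[ 0.6202 -0.1013  0.0802  0.0523 -1.5044  0.0375] [ 0.01680138 -0.04450498] yaw-err 0.0
[ 0.6144 -0.0119  0.0529  0.0381  0.0272  0.0378] [0.01691013 0.0450829 ] yaw-err -0.039
wrist tab ((array([ 0.497 ,  0.114 ,  0.0312,  0.0123, -1.4795,  0.0704]), np.int64(440)), array([-0.09328823,  0.1790697 ])) handle ((array([0.5977, 0.1211, 0.03  , 0.0133, 0.0458, 0.132 ]), np.int64(645)), array([0.00423573, 0.17982796])) rib None bar None
top tab None handle ((array([0.6054, 0.1206, 0.0421, 0.0103, 0.0624, 0.1306]), np.int64(80)), array([0.01612131, 0.17795037])) rib ((array([ 0.3906, -0.1767,  0.058 ,  0.0122,  0.0649,  0.063 ]), np.int64(119)), array([-0.21739708, -0.10419474])) bar ((array([ 0.3918, -0.1766,  0.22  ,  0.0306,  0.0672,  0.0216]), np.int64(847)), array([-0.21918507, -0.10372782]))
```

All checks are good: the row is flush, the carriage parked, the lock home and the ruler on its mat.

```bash
python3 -c "
from station import r
print(r.job_done())"
```

```text
the job is handed in; nothing more can be done
None
```

The job is handed in with all three blocks flush on the fence, the carriage back from its full pass and parked, the lock home, and the straightedge on its mat; one block got knocked aside after the lock was drawn, and I pushed it back flush with the fingertips before the pass.

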